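Lock the sanitiser bottle into its stand and prime the pump

TASK

Take the orange slotted-lock key from its grey rest, put its blade in the slot of the brass lock on the sanitiser stand and turn the lock clockwise until it comes up against its stop, without forcing it and without touching the lock with anything but the key. Stand the key back in its rest, then press the white pump head all the way down and let it come back up. Leave the tins and the jar where they are.

Things in the scene. Friction and masses are not known exactly. Their poses are not given: they have to be found in the camera images.
- key_grip (a point): Centre of the orange grip of the loose key (about 70 g), 40 (x) x 12 (y) x 44 mm (z). Axes: z up along the key, away from the blade; x along the width of grip and blade; y through their thickness. The key stands upright in its rest with a little play; below the grip a steel collar 34 x 18 x 4 mm lies on the rest's top
- key_tip (a point): Middle of the end of the key's flat steel blade, on the key's axis, 60 mm below the centre of the grip; same axes as the grip. The blade is 18 (x) x 3 (y) mm and 15 mm long; above it are an 8 mm round shank and, 34 mm above this point, the underside of the collar. Hidden in the rest at first
- rest_mouth (a point): Centre of the hole in the top of the fixed grey key rest, a block 70 (x) x 50 (y) x 40 mm high on the table. The hole is 25 (x) x 13 mm (y), 37 mm deep, vertical. The key belongs in it blade down, collar lying on the top, which puts the centre of its grip 26 mm above this point
- slot (a point): Centre of the outer face of the brass cam lock, a 35 mm disc 8 mm high on the sloping face (84 x 84 mm) of the stand's grey lock housing. z points out of the face, leaning 20 degrees from vertical, away from the bottle; x runs along the slot and turns with the cam. Slot: 24 (x) x 5 mm (y), ends closed, 8 mm deep to the sloping face; the blade fits either way round
- cam (a joint): Angle of the cam lock, rad: starts open at 0 to 0.25 (slot towards the red mark), grows as it turns clockwise seen from outside, locked at its hard stop at 1.571 (slot towards the green marks). Friction of about 0.12 N m holds it wherever it is left. The blade has 1 mm play on each side in the slot, so it leads the cam by up to about 0.12 rad; over 120 N of blade on lock counts as forcing
- pump_top (a point): Centre of the flat top, 34 mm in diameter, of the white pump head on the bottle, about 0.20 m above the table and 0.11 m behind the lock; its spout points towards the lock, 45 mm long from the centre. z up
- pump (a joint): How far the pump head is pressed down, m: 0 up, 0.012 all the way down at its stop. Its spring pushes back with 1.5 N at the top and 5 N at the bottom
- can_red: Bystander: red-labelled tin, 66 mm diameter, 105 mm high, standing; origin at the centre of its underside
- can_flat: Bystander: flat yellow tin, 84 mm diameter, 38 mm high, beside the stand; origin at the centre of its underside
- jar_green: Bystander: jar with green label and white cap, 60 mm diameter, 85 mm high, behind the key rest; origin at the centre of its underside
Mind the look-alikes: they are no part of the job. What is meant by the part that bears key_grip is not pink or purple, and is the larger of those in its own colour.

How it is judged:
On the way, in this order (a step that is already met when the one before it is completed fails the run):
1. the lock is turned to its stop, with the key (value of joint cam above 1.5 rad and distance between key_grip and slot below 0.058 m), for 0.2 s.
2. the key stands in its rest again and the robot has let go of it (horizontal distance between key_grip and rest_mouth below 0.012 m and z of key_grip in the frame of rest_mouth below 0.032 m and angle between key_grip's own z axis and vertical below 0.2 rad and distance between the grasp point and key_grip above 0.05 m), for 0.2 s.
3. the pump head is pressed all the way down (value of joint pump above 0.0095 m), for 0.05 s.
At the end, for the whole second after the job is handed in: The cam lock is at its stop (above 1.5 rad), the key stands in its rest (axis within 12 mm of the hole, collar within 6 mm of the top face, upright within 0.2 rad), the pump head is up again (within 3 mm), and the tins and jar stand where they stood (value of joint cam above 1.5 rad and value of joint pump below 0.003 m and horizontal distance between key_grip and rest_mouth below 0.012 m and z of key_grip in the frame of rest_mouth below 0.032 m and angle between key_grip's own z axis and vertical below 0.2 rad); the robot touches nothing.
It fails at once if the robot touches the lock itself instead of turning it with the key (contact force between any of the fingers, the arm and cam above 1 N).
It fails at once if the lock is forced: more than 120 N between the key and the lock (contact force between anything else and cam above 120 N).
It fails at once if a tin or the jar is moved by more than 30 mm or tipped (distance of any of can_red, can_flat, jar_green from where it was at the start of the episode above 0.03 m or angle between any of can_red, can_flat, jar_green's own z axis and vertical above 0.3 rad).
It also fails if it takes over 72 s, if anything falls off the work surface, if the arm or the gripper's body presses on something with over 40 N, if the wrist force passes 120 N, or if a joint passes its speed limit or range.

ROBOT

A 7-joint arm with a two-finger parallel gripper is mounted at the origin on the work surface. World frame = base frame: x ahead of the robot, y to its left, z up, the work surface at z = 0. Lengths are in m, angles in rad, forces in N, time in s.
With the tool pointing down it reaches from about 0.4 to 0.85 m from the base axis. Payload 4.5 kg.
Tool frame: the origin (TCP) lies between the finger pads; the fingertips stand 17 mm ahead of it and the grasp point (between the pads) lies 2 mm behind it; z points along the fingers, x is the direction in which the jaws open and shut, and the axes are right-handed (so a half turn about z gives the same grasp; the last joint's range is limited). The gripper opens to 88 mm and grips with 3 to 60 N. Pads are 18 mm wide; open, the fingers measure 123 mm over their backs; the gripper's body (75 mm by 187 mm) begins 45 mm behind the grasp point.
Start: joints at [1.27, 0.689, -0.195, 1.565, 0.157, 0.902, -0.215], TCP at [0.205, -0.59, 0.23] pointing down, gripper open.
Joint ranges: [-3.01, 3.01], [-0.46, 2.08], [-1.47, 1.51], [0.13, 2.56], [-1, 4.14], [0.04, 2.09], [-2.66, 2.66]. Speed limits (rad/s): [2.57, 2.57, 3.14, 3.14, 3.14, 3.14, 3.14].

INTERFACE

Orientations are given as a unit quaternion [x, y, z, w].
In Python, from cell import * gives the robot as it stands.
- The arm moves only by the tool servo_tool, never from a script. Its argument "rows" is a list of rows, each an object of numbers: "x", "y", "z": the shift along the world's x, y, z in mm; "ax", "ay", "az": the turn, a rotation vector about the world's x, y, z in degrees. In form: [{"x": .., "y": .., "z": .., "ax": .., "ay": .., "az": ..}, ...]. A call has exactly 8 rows; each row shifts and turns the commanded pose from where the row before left it; what a row does not reach is not made up. A row lasts 1/10 s, in which the tool goes at most 50 mm and 8.59 degrees, less where a joint would pass 70% of its speed; a pose out of reach is approached as far as the arm can. A call is refused whole if a number of a shift passes 50 or a number of a turn 8.59, either way. A call with a gripper value outside its range is refused whole. "claw" is the closure, from -1 (fully open) to 1 (shut), set as the call begins (left out, the last holds). The fingers move at their own pace and stop on an object; the grip force is fixed at half the most. Time passes only in rows, so rows that do not move let the fingers close, or fill a call up. It gives the time, the measured TCP pose, the force and the opening at its end, in the units of the state.
- state(): the state, without advancing time (a new reading comes with each control period).
- snapshot(name): name is "scene" or "top"; returns a dict with "image" (480x640x3 uint8, red, green, blue), "fx", "fy", "cx", "cy" (pixels), "rvec" (rotation vector, rad) and "tvec" (3), from world to camera coordinates, as OpenCV has them. Camera axes: x right, y down, z forward; pixel columns grow to the right and rows downward; lengths in m; the calibration is good to about 2 mm. A picture is of the moment at which its call begins. There is no depth.
- finish_job(): hands the job in, once; it reports no verdict.
The state is a dict: "clock": time; "qpos": joint angles; "qd": joint speeds; "tau": joint torques, N m; "tool_pos": TCP position; "tool_rot": TCP orientation; "ft_force": force on the tool from outside, world axes, zero at the start; "moment": the same for the moment, N m; "width": opening from 0.0 (shut) to 1.0 (fully open).
Only numpy, scipy, OpenCV 4.12 (cv2) and the standard library are available. Lean on these libraries where they do the work, as an engineer would, in place of code of your own. Each camera call takes 0.05 s, during which the arm holds its last target.

## Working session

There is one attempt and no reset: what is moved stays moved. The work goes in short steps, Python scripts to look and compute and a tool call to move; the robot and the scene stay as the last step left them, time stands still between calls to the robot, and variables do not carry over. Pictures are saved under pics/ and viewed, and the job is handed in when it is done.

Besides the shell and the picture viewer there is one more tool, called after "Emit:" as name(argument=value, ...), one argument or row to a line, values as JSON. servo_tool: Moves the arm, as the interface text tells. Its arguments: {"type":"object","properties":{"rows":{"type":"array","items":{"type":"object","properties":{"x":{"type":"number"},"y":{"type":"number"},"z":{"type":"number"},"ax":{"type":"number"},"ay":{"type":"number"},"az":{"type":"number"}}}},"claw":{"type":"number"}},"required":["rows"]}

```bash
ls; mkdir -p pics; cat > h.py <<'E'
import numpy as np, cv2
from cell import *
def save(name,fn):
    s=snapshot(name); cv2.imwrite('pics/'+fn+'.png',s['image'][:,:,::-1]); np.savez('pics/'+fn+'.npz',**s); return s
def cam(s):
    R=cv2.Rodrigues(np.array(s['rvec'],float))[0]; t=np.array(s['tvec'],float).ravel(); return R,t
def ray(s,u,v):
    R,t=cam(s); d=R.T@np.array([(u-s['cx'])/s['fx'],(v-s['cy'])/s['fy'],1.]); return -R.T@t,d
def onz(s,u,v,z):
    o,d=ray(s,u,v); return o+d*(z-o[2])/d[2]
def proj(s,p):
    R,t=cam(s); c=R@np.array(p)+t; return np.array([s['fx']*c[0]/c[2]+s['cx'],s['fy']*c[1]/c[2]+s['cy']])
def tri(s1,p1,s2,p2):
    o1,d1=ray(s1,*p1);o2,d2=ray(s2,*p2);A=np.stack([d1,-d2],1);k=np.linalg.lstsq(A,o2-o1,rcond=None)[0]
    a=o1+k[0]*d1;b=o2+k[1]*d2;return (a+b)/2,np.linalg.norm(a-b)
def load(fn): return {k:v for k,v in np.load('pics/'+fn+'.npz').items()}
E
python3 - <<'E'
from h import *
print(state())
for n in ('scene','top'):
    s=save(n,n+'0'); R,t=cam(s); print(n,-R.T@t,R[2],s['fx'])
E
```

```text
pics
{'clock': 0.0, 'qpos': array([ 1.26978669,  0.68996868, -0.19449886,  1.5663529 ,  0.15730687,
        0.90250368, -0.21511423]), 'qd': array([ 0.00187729,  0.00073708,  0.00036459, -0.00200866,  0.00021745,
       -0.00071003, -0.00056936]), 'tau': array([-2.48631040e-04, -5.27561617e+01, -1.26695249e+00, -1.53429848e+01,
       -5.26419317e-02,  6.55436539e-03,  1.76691692e-04]), 'tool_pos': array([ 0.20509461, -0.58969753,  0.22921686]), 'tool_rot': array([ 8.15060910e-01, -5.79374546e-01, -7.91638615e-04, -4.69857672e-04]), 'ft_force': array([-0.66774941,  0.15319317, -0.35146556]), 'moment': array([-0.01024225,  0.03140451, -0.00823097]), 'width': 0.9999139849232821}
scene [ 1.19881225 -0.03488157  0.56940779] [-0.81048432  0.04180817 -0.58426641] 445.6810268441958
top [ 0.47028311 -0.01741992  1.21311279] [ 0.11261094 -0.01547375 -0.99351867] 559.4647315504237
```

View pics/scene0.png

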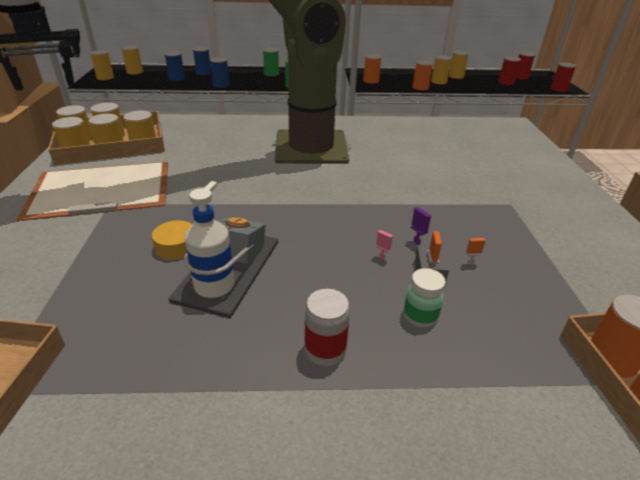

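View pics/top0.png

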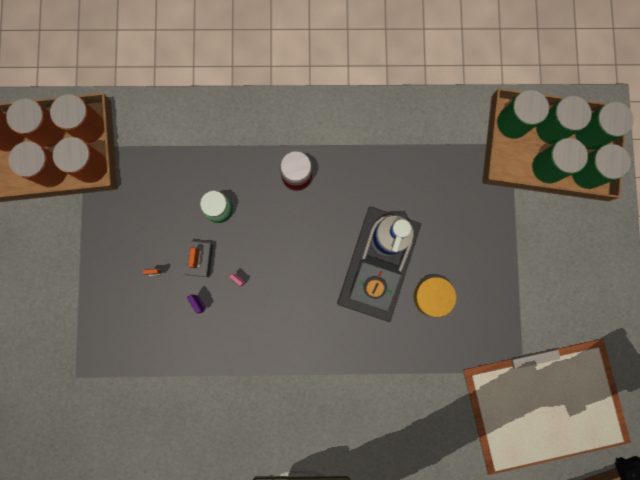

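```bash
python3 - <<'E'
from h import *
a=cv2.imread('pics/top0.png');b=cv2.imread('pics/scene0.png')
k=lambda im,x,y,w,h,f:cv2.resize(im[y:y+h,x:x+w],(w*f,h*f),interpolation=cv2.INTER_CUBIC)
t=np.hstack([k(a,140,230,80,60,5),k(b,400,215,80,60,5)])
u=np.hstack([k(a,335,260,80,60,5),k(b,200,205,80,60,5)])
cv2.imwrite('pics/crop0.png',np.vstack([t,u]))
E
```

```text
(no output)
```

View pics/crop0.png

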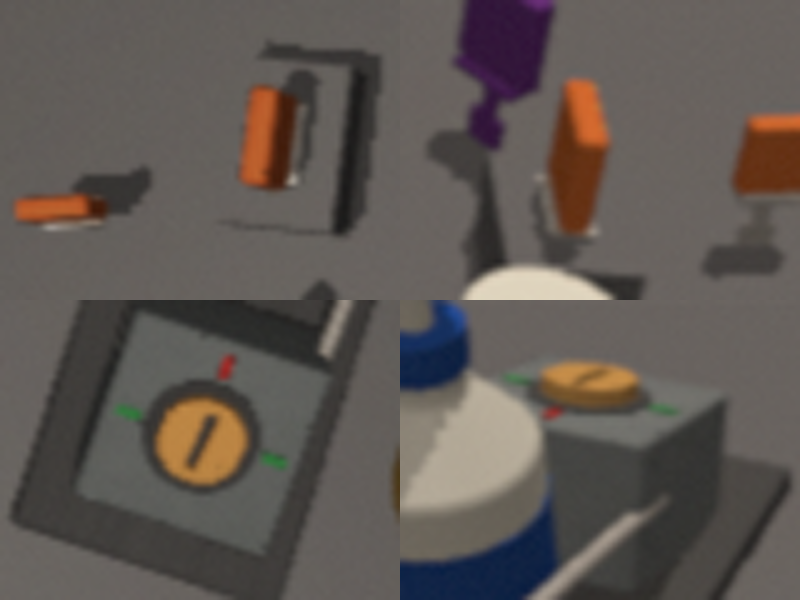

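```bash
python3 - <<'E'
from h import *
s=load('top0');im=s['image'];hsv=cv2.cvtColor(im,cv2.COLOR_RGB2HSV)
def near(m,x,y,r):
    o=np.zeros_like(m);o[y-r:y+r,x-r:x+r]=m[y-r:y+r,x-r:x+r];return o
org=((hsv[...,0]<15)&(hsv[...,1]>130)).astype(np.uint8)
k=near(org,194,258,18)
ys,xs=np.where(k); print(len(xs)); print(im[248:270,186:204,0])
E
```

```text
181
[[ 99 100  99 101 140 169 176 172 158 115  72  60  57  57  57  56  61  84]
 [ 99 101 101 112 154 180 185 186 169 118  73  68  63  60  57  57  60  85]
 [ 98 100 101 112 156 181 187 186 168 114  73  67  67  67  67  62  60  85]
 [101 100 103 125 164 184 188 186 164 111  71  67  69  83  97  78  62  85]
 [ 99 100 104 133 170 185 188 185 161 107  72  65  70  88  96  75  61  85]
 [101 101 106 145 176 186 187 183 154 102  71  65  70  87  90  68  62  85]
 [101 101 104 145 178 186 187 179 146  96  69  67  73  92  82  64  67  89]
 [100  99  97 143 178 186 188 174 135  87  68  67  74  91  81  64  83  98]
 [100 100 102 150 180 187 187 172 126  78  68  69  78  96  79  63  86 101]
 [101 102 111 156 182 187 185 169 119  75  68  68  80  96  77  60  85 100]
 [100 101 115 160 184 187 186 168 115  73  67  70  84  98  77  60  86 101]
 [101 104 125 167 185 187 186 164 113  73  66  69  86  97  76  62  86 101]
 [101 105 132 171 187 187 184 160 107  73  67  70  89  96  75  63  86 100]
 [101 108 144 177 187 188 183 153 103  72  67  72  91  90  71  67  89 101]
 [100 105 147 178 187 187 180 146  96  70  68  74  92  83  68  85 101 103]
 [102 100 145 179 187 186 171 131  86  70  69  75  93  82  70  89 101 102]
 [103 103 152 181 186 185 153 107  76  69  68  82 111  94  87  97 102 102]
 [103 106 150 178 182 183 165 117  74  67  70  97 147 121  92 102 102 102]
 [102 104 125 149 156 158 148 108  74  68  74 119 154 122  95 100 102 103]
 [102 102 105 106 102  99  95  86  77  76  78  86  96 100 101 101 103 105]
 [101 102 104 102 101 100 101  95  94  96  98  99 103 103 102 103 104 102]
 [102 103 103 104 102 101 104 101 102 103 102 102 102 104 104 103 104 105]]
```

```bash
cat > m.py <<'E'
from h import *
def comp(m,x,y):
    n,l,st,c=cv2.connectedComponentsWithStats(m.astype(np.uint8)); 
    i=l[y,x]; return (l==i).astype(np.uint8),c[i],st[i]
if __name__=='__main__':
    s=load('top0');im=s['image'].astype(int);c=load('scene0');ic=c['image'].astype(int)
    hs=cv2.cvtColor(s['image'],cv2.COLOR_RGB2HSV);hc=cv2.cvtColor(c['image'],cv2.COLOR_RGB2HSV)
    m,cc,st=comp((im[...,0]>138)&(im[...,0]-im[...,2]>70),190,258)
    ys,xs=np.where(m)
    P=np.array([onz(s,x,y,.088)[:2] for x,y in zip(xs,ys)]); mu=P.mean(0); C=np.cov(P.T); w,v=np.linalg.eigh(C)
    print('key top',cc,st,mu,np.sqrt(w*12),np.degrees(np.arctan2(v[1,1],v[0,1])))
    m2,c2,st2=comp((im[...,0]>110)&(im[...,0]-im[...,2]>50),369,288)
    # disc: fill
    cn,_=cv2.findContours(m2,cv2.RETR_EXTERNAL,cv2.CHAIN_APPROX_NONE);e=cv2.fitEllipse(cn[0]);print('disc top',c2,st2,e)
    m3,c3,st3=comp((ic[...,0]>110)&(ic[...,0]-ic[...,2]>50),230,222)
    cn,_=cv2.findContours(m3,cv2.RETR_EXTERNAL,cv2.CHAIN_APPROX_NONE);e3=cv2.fitEllipse(cn[0]);print('disc scene',c3,st3,e3)
    print(tri(s,e[0],c,e3[0]))
    print(im[276:302,364:388,0])
    print(ic[214:232,224:254,0])
E
python3 m.py
```

```text
key top [191.08163265 256.92857143] [188 248   7  19  98] [0.55665393 0.21626754] [0.01037748 0.03788841] 173.4144076565041
disc top [374.78508772 287.81140351] [366 280  19  17 228] ((374.8030090332031, 287.7962341308594), (16.261978149414062, 17.459651947021484), 84.32784271240234)
disc scene [237.11864407 220.48305085] [228 217  20   8 118] ((236.81173706054688, 220.49794006347656), (6.809515953063965, 19.020727157592773), 89.41119384765625)
(array([ 0.49110648, -0.15380442,  0.07834733]), np.float64(0.0013733462291293692))
[[ 96  96  97  95  93  90  89  81  64  56  58  58  59  63  77  91  92  95
   99  97  96  98  98  98]
 [ 98  97  97  89  80  69  63  59  57  58  59  59  58  59  58  58  60  79
   93  96  96  96  96  96]
 [ 96  96  90  73  62  59  58  58  61  64  64  64  65  62  59  57  57  59
   74  87  92  94  95  97]
 [ 96  91  75  61  58  58  63  71  82  92  95 100 100  85  70  64  60  57
   59  60  77  91  96  97]
 [ 93  76  60  57  60  65  94 119 137 153 159 161 161 140 118  97  76  63
   58  58  59  82  94  96]
 [ 86  68  58  59  80 101 154 180 184 185 185 185 183 180 176 
[... 3610 characters left out ...]
 85  89  90  88  85  83
   79  78  76  72  68  71  74  77  76  79  79  86]
 [180 164 137 122 124 132 142 131 104  91  83  74  75  76  75  75  75  74
   72  72  73  72  78  94 106 105  98  90  81  74]
 [183 178 160 132 116 120 129 125 114 110 111 107 107 107 106 105 106 106
  106 106 106 105 106 111 115 115 113 109 107 105]
 [184 183 175 143 115 110 115 116 115 115 115 116 115 115 115 114 114 116
  115 115 115 115 114 115 114 115 115 115 115 113]
 [183 184 181 153 115 101 102 106 109 111 114 115 115 115 115 113 114 114
  113 114 115 113 112 113 113 113 113 110 109 105]
 [183 184 184 164 121  83  80  84  89  94 100 104 108 109 111 110 113 113
  114 115 114 114 114 113 112 112 109  99  93  87]]
```

```bash
python3 - <<'E'
from h import *
a=cv2.imread('pics/top0.png');b=cv2.imread('pics/scene0.png')
k=lambda im,x,y,w,h,f:cv2.resize(im[y:y+h,x:x+w],(w*f,h*f),interpolation=cv2.INTER_NEAREST)
cv2.imwrite('pics/crop1.png',np.hstack([np.vstack([k(a,175,230,50,60,8)]),k(a,370,205,50,60,8)]))
cv2.imwrite('pics/crop2.png',np.hstack([k(b,175,170,100,75,8)]))
E
```

```text
(no output)
```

View pics/crop1.png

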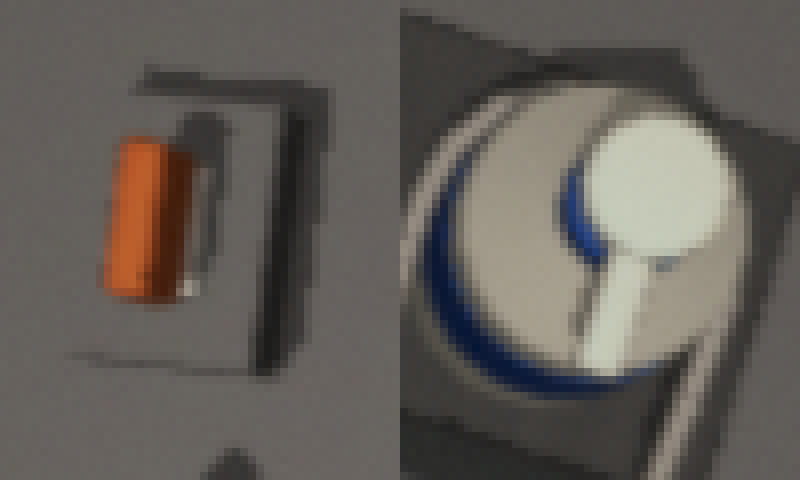

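View pics/crop2.png

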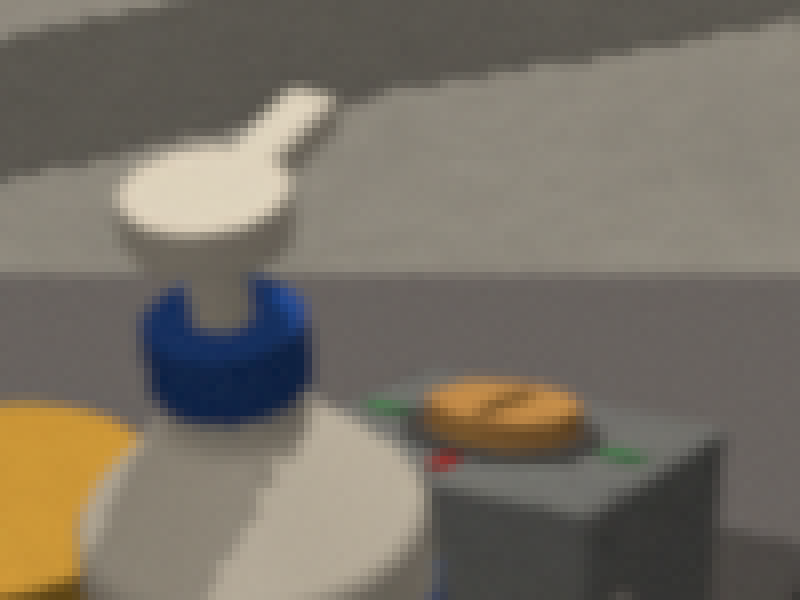

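```bash
python3 - <<'E'
from h import *
from m import comp
s=load('top0');c=load('scene0');im=s['image'].astype(int);ic=c['image'].astype(int)
# rest corners z=.04
a=onz(s,211.2,242.5,.04);b=onz(s,206.9,276.5,.04);d=a-b;L=np.linalg.norm(d);u=d/L;n=np.array([-u[1],u[0],0])
print('rest edge',a,b,L,np.degrees(np.arctan2(u[1],u[0])),'centre',(a+b)/2+n*.025)
print('slot',tri(s,(375,287.9),c,(237.2,220)), tri(s,(375,287.9),c,(236.8,220)))
# scene key bits: orange in scene
m,cc,st=comp((ic[...,0]>140)&(ic[...,0]-ic[...,2]>70),434,245);print('scene key',cc,st)
for nm in [(.5567,.2163,.088),(.5567,.2163,.044)]: print(nm,proj(s,nm),proj(c,nm))
# pump
S=cv2.cvtColor(s['image'],cv2.COLOR_RGB2GRAY); mm=(im.min(2)>172)
m,cc,st=comp(mm,401,228);print('pump top',cc,st)
ys,xs=np.where(m)
mo=cv2.morphologyEx(m,cv2.MORPH_OPEN,cv2.getStructuringElement(cv2.MORPH_ELLIPSE,(9,9)));cn,_=cv2.findContours(mo,cv2.RETR_EXTERNAL,cv2.CHAIN_APPROX_NONE);print(cv2.minEnclosingCircle(cn[0]))
yy=ys[ys>235];print('spout',xs[ys>238].mean(),ys.max())
mm=(ic.min(2)>170);m,cc,st=comp(mm,200,195);print('pump scene',cc,st)
print(ic[186:204,186:220,1])
E
```

```text
rest edge [0.59029397 0.18450811 0.04      ] [0.51905151 0.19275637 0.04      ] 0.07171834947572461 -6.604151067441581 centre [0.55754797 0.21346635 0.04      ]
slot (array([ 0.49082912, -0.15354723,  0.07934976]), np.float64(0.00031450947664527076)) (array([ 0.49086176, -0.15392572,  0.0793492 ]), np.float64(0.0010686490643505855))
scene key [321.28916182 239.10548815] [     0      0    640    480 304110]
(0.5567, 0.2163, 0.088) [191.06651781 256.89993435] [437.15039348 236.64471107]
(0.5567, 0.2163, 0.044) [195.43771692 258.47159522] [432.93581134 255.38075811]
pump top [401.65700483 228.10144928] [394 220  16  17 207]
((401.71429443359375, 228.0), 8.031917572021484)
spout nan 236
pump scene [201.78172589 191.81725888] [190 182  25  17 197]
[[ 88  86  88  86  86  86  87  85  88  87  87  93  98  96  96  97 101 114
  130 154 188 207 212 210 208 194 169 132 106 101 110 126 135 136]
 [ 87  86  88  88  89  85  87  93  96  98 101 116 127 134 136 139 138 143
  162 190 207 211 212 208 196 169 134 105  99 109 123 132 137 135]
 [ 86  85  86  88  95  99 104 118 128 136 143 152 159 169 175 182
[... 1576 characters left out ...]
7  95  95  99 112 130 136 136 133 134 135 134 135]
 [132 131 132 125 112 103 101 103 103 105 110 110 111 110 106 102 101 100
   97  98  95  96  95  95 103 116 130 135 136 134 134 133 132 133]
 [131 131 132 131 121 111 102 101 101 102 102 101 101 101 101  99  98  97
   97  97  96  95  93  99 114 126 131 134 134 132 134 133 133 134]
 [134 133 134 133 131 120 108 102 100 102 102 102 101 101 101  99  98  99
   97  98  98  99 103 110 124 132 133 134 133 134 136 137 137 136]
 [131 131 131 129 130 126 114 104 101 101 101 100 100  99  99  99  98  98
   97  95  95 102 116 125 128 128 129 130 131 132 132 132 134 134]]<stdin>:16: RuntimeWarning: Mean of empty slice.
  ret = ret.dtype.type(ret / rcount)
```

```bash
cat > geo.py <<'E'
from h import *
s=load('top0');c=load('scene0')
slot,_=tri(s,(375,287.9),c,(237.2,220))
pump,e=tri(s,(401.7,228.0),c,(200.6,194.4))
b=pump-slot;b[2]=0
az=np.arctan2(b[1],b[0])
E
python3 - <<'E'
from geo import *
print('slot',slot,'pump',pump,e,np.linalg.norm(b),np.degrees(az))
# spout tip
print('spout', [onz(s,u,v,.19) for u,v in ((395.2,251.7),)], tri(s,(395.2,251.5),c,(213.5,182)))
# onto face plane (z axis leaning 20 away from bottle)
h=b/np.linalg.norm(b)
n=-h*np.sin(np.radians(20))+np.array([0,0,1])*np.cos(np.radians(20))
ex=h*np.cos(np.radians(20))+np.array([0,0,1])*np.sin(np.radians(20)); ey=np.cross(n,ex)
def onp(u,v,off):
    o,d=ray(s,u,v);p0=slot-n*off;k=n@(p0-o)/(n@d);q=o+k*d-p0;return np.round([q@ex*1e3,q@ey*1e3],1)
print('green',onp(361,282.4,.008),onp(389.8,292.2,.008),'red',onp(380.4,273.4,.008))
p,q=onp(377,283,0),onp(373,292.5,0);print('slot ends',p,q,np.degrees(np.arctan2(*(p-q)[::-1])))
# housing corners (crop0 lower left, /5 + (335,260), y-300)
for u,v in ((137,313),(332,377),(266,553),(78,493)): print(onp(335+u/5,260+(v-300)/5,.008))
# slot principal axis by darkness
im=s['image'][...,0].astype(float);ys,xs=np.mgrid[281:295,370:381];w=np.clip(150-im[281:295,370:381],0,None)
P=np.array([onp(x,y,0) for x,y in zip(xs.ravel(),ys.ravel())]);w=w.ravel();mu=(P*w[:,None]).sum(0)/w.sum();C=((P-mu).T*w)@(P-mu);e,v=np.linalg.eigh(C);print(mu,np.degrees(np.arctan2(v[1,1],v[0,1])))
print(n,ex,ey)
E
```

```text
slot [ 0.49082912 -0.15354723  0.07934976] pump [ 0.59690512 -0.18942877  0.20150131] 0.0013537908353574565 0.11198036648364848 -18.688750662702947
spout [array([ 0.55466223, -0.17884335,  0.19      ])] (array([ 0.5541451 , -0.17649614,  0.19926487]), np.float64(0.0017816847906599914))
green [-0.6 29.8] [ -1.4 -32. ] red [30.1 -1.2]
slot ends [11.  -0.4] [-10.6   0.8] -3.179830119864235
[39.9 40.2]
[ 39.8 -42.4]
[-39.9 -41.7]
[-40.5  39. ]
[0.86634747 0.39391245] 173.29189951219172
[-0.32398652  0.10959249  0.93969262] [ 0.89014564 -0.3011029   0.34202014] [3.20427011e-01 9.47273208e-01 1.38777878e-17]
```

Emit:
servo_tool(
  claw=0,
  rows=[
    {"x": 22,"y": 40,"z": 12,"az": 8.5},
    {"x": 22,"y": 40,"z": 12,"az": 8.5},
    {"x": 22,"y": 40,"z": 12,"az": 8.5},
    {"x": 22,"y": 40,"z": 12,"az": 8.5},
    {"x": 22,"y": 40,"z": 12,"az": 8.5},
    {"x": 22,"y": 40,"z": 12,"az": 8.5},
    {"x": 22,"y": 40,"z": 12,"az": 8.5},
    {"x": 22,"y": 40,"z": 12,"az": 8.5},
  ],
)

```text
validation failed for argument at $.ro...
```

Emit:
servo_tool(
  rows=[
    {"x": 14,"y": 44,"az": 8.5},
    {"x": 14,"y": 44,"az": 8.5},
    {"x": 14,"y": 44,"az": 8.5},
    {"x": 14,"y": 44,"az": 8.5},
    {"x": 14,"y": 44,"az": 8.5},
    {"x": 14,"y": 44,"az": 8.5},
    {"x": 14,"y": 44,"az": 8.5},
    {"x": 14,"y": 44,"az": 8.5},
  ],
)

```text
validation failed for argument at $.ro...
```

Emit:
servo_tool(
  claw=0,
  rows=[
    {"x": 22,"y": 40,"z": 12,"ax": 0,"ay": 0,"az": 8.5},
    {"x": 22,"y": 40,"z": 12,"ax": 0,"ay": 0,"az": 8.5},
    {"x": 22,"y": 40,"z": 12,"ax": 0,"ay": 0,"az": 8.5},
    {"x": 22,"y": 40,"z": 12,"ax": 0,"ay": 0,"az": 8.5},
    {"x": 22,"y": 40,"z": 12,"ax": 0,"ay": 0,"az": 8.5},
    {"x": 22,"y": 40,"z": 12,"ax": 0,"ay": 0,"az": 8.5},
    {"x": 22,"y": 40,"z": 12,"ax": 0,"ay": 0,"az": 8.5},
    {"x": 22,"y": 40,"z": 12,"ax": 0,"ay": 0,"az": 8.5},
  ],
)

```text
clock: 0.9
tool_pos: [0.3817, -0.2686, 0.3264]
tool_rot: [1.0, -0.022, -0.0, 0.0]
ft_force: [1.4, -0.2, -0.9]
width: 0.5
```

Emit:
servo_tool(
  rows=[
    {"x": 14,"y": 44,"z": 0,"ax": 0,"ay": 0,"az": 8.5},
    {"x": 14,"y": 44,"z": 0,"ax": 0,"ay": 0,"az": 8.5},
    {"x": 14,"y": 44,"z": 0,"ax": 0,"ay": 0,"az": 8.5},
    {"x": 14,"y": 44,"z": 0,"ax": 0,"ay": 0,"az": 8.5},
    {"x": 14,"y": 44,"z": 0,"ax": 0,"ay": 0,"az": 8.5},
    {"x": 14,"y": 44,"z": 0,"ax": 0,"ay": 0,"az": 8.5},
    {"x": 14,"y": 44,"z": 0,"ax": 0,"ay": 0,"az": 8.5},
    {"x": 14,"y": 44,"z": 0,"ax": 0,"ay": 0,"az": 8.5},
  ],
)

```text
clock: 1.7
tool_pos: [0.4935, 0.0831, 0.3258]
tool_rot: [0.841, 0.541, -0.0, 0.0]
ft_force: [0.5, 0.1, -0.1]
width: 0.501
```

Emit:
servo_tool(
  rows=[
    {"x": 10,"y": 23,"z": -10,"ax": 0,"ay": 0,"az": 3},
    {"x": 10,"y": 23,"z": -20,"ax": 0,"ay": 0,"az": 3},
    {"x": 10,"y": 23,"z": -25,"ax": 0,"ay": 0,"az": 3},
    {"x": 10,"y": 22,"z": -25,"ax": 0,"ay": 0,"az": 3},
    {"x": 10,"y": 22,"z": -25,"ax": 0,"ay": 0,"az": 3},
    {"x": 10,"y": 21,"z": -25,"ax": 0,"ay": 0,"az": 3},
    {"x": 0,"y": 0,"z": 0,"ax": 0,"ay": 0,"az": 0},
    {"x": 0,"y": 0,"z": 0,"ax": 0,"ay": 0,"az": 0},
  ],
)

```text
clock: 2.5
tool_pos: [0.5528, 0.2153, 0.1956]
tool_rot: [0.748, 0.664, -0.001, -0.0]
ft_force: [-0.3, -0.3, -0.0]
width: 0.501
```

```bash
cat > st.py <<'E'
from h import *
from scipy.spatial.transform import Rotation as Ro
S=state();R=Ro.from_quat(S['tool_rot']).as_matrix()
print(round(S['clock'],2),'pos',S['tool_pos'].round(4),'x',R[:,0].round(3),'yaw',np.degrees(np.arctan2(R[1,0],R[0,0])).round(2),'z',R[:,2].round(3),'F',S['ft_force'].round(1),'M',S['moment'].round(2),'w',round(S['width']*88,1),'q',S['qpos'].round(2))
E
python3 st.py
```

```text
2.5 pos [0.5528 0.2153 0.1956] x [ 0.119  0.993 -0.001] yaw 83.16 z [-0.002 -0.001 -1.   ] F [-0.3 -0.3 -0. ] M [ 0.01 -0.15  0.04] w 44.1 q [ 0.01  0.81 -0.85  1.68  0.71  0.99  0.35]
```

Emit:
servo_tool(
  rows=[
    {"x": 2,"y": 1,"z": -20,"ax": 0,"ay": 0,"az": 0.2},
    {"x": 2,"y": 0,"z": -25,"ax": 0,"ay": 0,"az": 0},
    {"x": 0,"y": 0,"z": -25,"ax": 0,"ay": 0,"az": 0},
    {"x": 0,"y": 0,"z": -20,"ax": 0,"ay": 0,"az": 0},
    {"x": 0,"y": 0,"z": -20,"ax": 0,"ay": 0,"az": 0},
    {"x": 0,"y": 0,"z": -15,"ax": 0,"ay": 0,"az": 0},
    {"x": 0,"y": 0,"z": 0,"ax": 0,"ay": 0,"az": 0},
    {"x": 0,"y": 0,"z": 0,"ax": 0,"ay": 0,"az": 0},
  ],
)

```text
clock: 3.3
tool_pos: [0.5579, 0.2164, 0.0721]
tool_rot: [0.747, 0.665, 0.001, 0.0]
ft_force: [1.0, -0.3, 0.5]
width: 0.499
```

Emit:
servo_tool(
  claw=1,
  rows=[
    {"x": 0,"y": 0,"z": 0,"ax": 0,"ay": 0,"az": 0},
    {"x": 0,"y": 0,"z": 0,"ax": 0,"ay": 0,"az": 0},
    {"x": 0,"y": 0,"z": 0,"ax": 0,"ay": 0,"az": 0},
    {"x": 0,"y": 0,"z": 0,"ax": 0,"ay": 0,"az": 0},
    {"x": 0,"y": 0,"z": 0,"ax": 0,"ay": 0,"az": 0},
    {"x": 0,"y": 0,"z": 0,"ax": 0,"ay": 0,"az": 0},
    {"x": 0,"y": 0,"z": 0,"ax": 0,"ay": 0,"az": 0},
    {"x": 0,"y": 0,"z": 0,"ax": 0,"ay": 0,"az": 0},
  ],
)

```text
clock: 4.1
tool_pos: [0.5575, 0.2167, 0.0713]
tool_rot: [0.747, 0.665, 0.0, 0.0]
ft_force: [-0.4, -0.2, 3.9]
width: 0.13
```

```bash
python3 st.py
```

```text
4.1 pos [0.5575 0.2167 0.0713] x [0.115 0.993 0.   ] yaw 83.38 z [ 0.  0. -1.] F [-0.4 -0.2  3.9] M [-0.12 -0.09  0.01] w 11.4 q [-0.05  0.97 -0.73  1.75  0.89  0.79  0.22]
```

Emit:
servo_tool(
  rows=[
    {"x": 0,"y": 0,"z": 8,"ax": 0,"ay": 0,"az": 0},
    {"x": 0,"y": 0,"z": 15,"ax": 0,"ay": 0,"az": 0},
    {"x": 0,"y": 0,"z": 20,"ax": 0,"ay": 0,"az": 0},
    {"x": 0,"y": 0,"z": 25,"ax": 0,"ay": 0,"az": 0},
    {"x": 0,"y": 0,"z": 30,"ax": 0,"ay": 0,"az": 0},
    {"x": 0,"y": 0,"z": 30,"ax": 0,"ay": 0,"az": 0},
    {"x": 0,"y": 0,"z": 20,"ax": 0,"ay": 0,"az": 0},
    {"x": 0,"y": 0,"z": 0,"ax": 0,"ay": 0,"az": 0},
  ],
)

```text
clock: 4.9
tool_pos: [0.5586, 0.2184, 0.2228]
tool_rot: [0.747, 0.665, 0.003, 0.0]
ft_force: [0.6, -0.0, -0.9]
width: 0.135
```

```bash
python3 st.py; python3 - <<'E'
from h import *
s=save('scene','scene1');b=cv2.imread('pics/scene1.png')
cv2.imwrite('pics/crop3.png',cv2.resize(b[150:270,370:530],(800,600),interpolation=cv2.INTER_CUBIC))
E
```

```text
4.9 pos [0.5586 0.2184 0.2228] x [0.115 0.993 0.004] yaw 83.4 z [ 0.005  0.004 -1.   ] F [ 0.6 -0.  -0.9] M [ 0.07 -0.2   0.02] w 11.9 q [ 0.02  0.79 -0.87  1.64  0.68  1.04  0.39]
```

View pics/crop3.png

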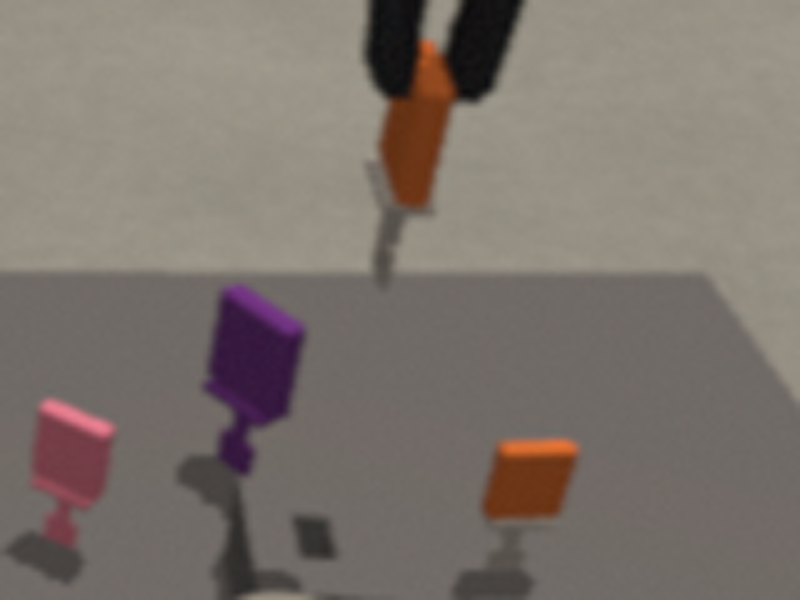

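```bash
python3 - <<'E'
from h import *
from scipy.spatial.transform import Rotation as Ro
s=load('scene1');S=state();R=Ro.from_quat(S['tool_rot']).as_matrix();p=S['tool_pos']
for d in (.0653,.0653-.034,-.0167): print(d,((proj(s,p+R@[0,0,d])-[370,150])*5).round(1))
import geo
print(geo.slot)
E
```

```text
0.0653 [374.8 279.7]
0.031299999999999994 [393.7 194.8]
-0.0167 [422.2  67.1]
[ 0.49082912 -0.15354723  0.07934976]
```

```bash
cat > ov.py <<'E'
from h import *
from scipy.spatial.transform import Rotation as Ro
def kp(S,tip=.0653):
    R=Ro.from_quat(S['tool_rot']).as_matrix();p=S['tool_pos'];g=tip-.06
    B=lambda hx,hy,z0,z1:[p+R@[a*hx,b*hy,z] for z in (z0,z1) for a,b in ((1,1),(1,-1),(-1,-1),(-1,1))]
    return B(.006,.020,g-.022,g+.022),B(.0015,.009,tip-.015,tip),B(.009,.017,tip-.038,tip-.034)
def draw(fn,out,x0,y0,w,h,f,S,tip=.0653):
    s=load(fn);b=np.ascontiguousarray(cv2.resize(s['image'][y0:y0+h,x0:x0+w,::-1],(w*f,h*f),interpolation=cv2.INTER_CUBIC))
    for bx in kp(S,tip):
        q=[tuple(((proj(s,v)-[x0,y0]+.5)*f).round().astype(int).tolist()) for v in bx]
        for i in range(4):
            for a,c in ((i,(i+1)%4),(4+i,4+(i+1)%4),(i,i+4)): cv2.line(b,q[a],q[c],(0,255,0),1)
    cv2.imwrite('pics/'+out+'.png',b)
E
python3 - <<'E'
from ov import *
draw('scene1','ov1',420,150,50,60,10,state())
E
```

```text
(no output)
```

View pics/ov1.png

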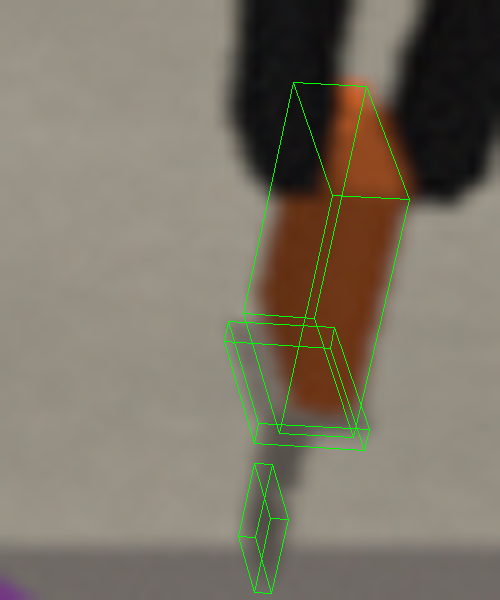

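```bash
cat > plan.py <<'E'
from geo import *
from scipy.spatial.transform import Rotation as Ro
h=b/np.linalg.norm(b); t=np.radians(20)
n=-h*np.sin(t)+np.array([0,0,np.cos(t)]); ex=h*np.cos(t)+np.array([0,0,np.sin(t)]); ey=np.cross(n,ex)
TIP=.0653
def target(ang,ht,dx=0,dy=0,tip=TIP):
    # ang deg clockwise from red, ht tip height over slot face(m), dx dy in mm along ex,ey
    a=np.radians(ang); jaw=np.sin(a)*ex+np.cos(a)*ey
    z=-n; y=np.cross(z,jaw); R=np.stack([jaw,y,z],1)
    p=slot+ex*dx*1e-3+ey*dy*1e-3+n*(ht+tip)
    return p,R
def delta(p,R):
    S=state();R0=Ro.from_quat(S['tool_rot']).as_matrix()
    return ((p-S['tool_pos'])*1e3).round(2),np.degrees(Ro.from_matrix(R@R0.T).as_rotvec()).round(2)
E
python3 - <<'E'
from plan import *
print(n,ex,ey)
p,R=target(5,.04,0,-.5);print(p,R,delta(p,R))
E
```

```text
[-0.32398652  0.10959249  0.93969262] [ 0.89014564 -0.3011029   0.34202014] [3.20427011e-01 9.47273208e-01 1.38777878e-17]
[ 0.45655313 -0.14248078  0.17829939] [[ 0.39678899  0.85883132  0.32398652]
 [ 0.9174257  -0.38251741 -0.10959249]
 [ 0.02980902  0.34071865 -0.93969262]] (array([-101.32, -359.72,  -42.42]), array([ -3.6 , -19.59, -16.92]))
```

Emit:
servo_tool(
  rows=[
    {"x": -12,"y": -36,"z": 0,"ax": -0.4,"ay": -2,"az": -1.7},
    {"x": -12,"y": -36,"z": 0,"ax": -0.4,"ay": -2,"az": -1.7},
    {"x": -12,"y": -36,"z": 0,"ax": -0.4,"ay": -2,"az": -1.7},
    {"x": -12,"y": -36,"z": 0,"ax": -0.4,"ay": -2,"az": -1.7},
    {"x": -12,"y": -36,"z": 0,"ax": -0.4,"ay": -2,"az": -1.7},
    {"x": -12,"y": -36,"z": 0,"ax": -0.4,"ay": -2,"az": -1.7},
    {"x": -12,"y": -36,"z": 0,"ax": -0.4,"ay": -2,"az": -1.7},
    {"x": -12,"y": -36,"z": 0,"ax": -0.4,"ay": -2,"az": -1.7},
  ],
)

```text
clock: 5.75
tool_pos: [0.4595, -0.0727, 0.2182]
tool_rot: [0.813, 0.565, 0.085, 0.112]
ft_force: [1.2, -0.5, -0.9]
width: 0.133
```

```bash
python3 st.py; python3 - <<'E'
from plan import *
p,R=target(5,.04,0,-.5);print(delta(p,R))
E
```

```text
5.75 pos [ 0.4595 -0.0727  0.2182] x [0.347 0.938 0.011] yaw 69.71 z [ 0.265 -0.087 -0.96 ] F [ 1.2 -0.5 -0.9] M [ 0.07  0.01 -0.05] w 11.7 q [ 0.41  0.48 -0.61  2.29  1.17  0.42  0.03]
(array([ -2.94, -69.79, -39.89]), array([-0.37, -3.89, -3.18]))
```

Emit:
servo_tool(
  rows=[
    {"x": -1,"y": -16,"z": -10,"ax": -0.1,"ay": -1,"az": -0.8},
    {"x": -1,"y": -16,"z": -10,"ax": -0.1,"ay": -1,"az": -0.8},
    {"x": -1,"y": -16,"z": -10,"ax": -0.1,"ay": -1,"az": -0.8},
    {"x": 0,"y": -14,"z": -6,"ax": -0.1,"ay": -0.8,"az": -0.7},
    {"x": 0,"y": -6,"z": -3,"ax": 0,"ay": 0,"az": 0},
    {"x": 0,"y": 0,"z": 0,"ax": 0,"ay": 0,"az": 0},
    {"x": 0,"y": 0,"z": 0,"ax": 0,"ay": 0,"az": 0},
    {"x": 0,"y": 0,"z": 0,"ax": 0,"ay": 0,"az": 0},
  ],
)

```text
clock: 6.55
tool_pos: [0.4588, -0.1385, 0.1803]
tool_rot: [0.823, 0.54, 0.107, 0.137]
ft_force: [0.6, -0.3, -1.4]
width: 0.129
```

```bash
python3 st.py; python3 - <<'E'
from plan import *
from ov import draw
p,R=target(5,.02,0,-.5);print(delta(p,R))
save('scene','scene2');draw('scene2','ov2',195,165,80,60,10,state())
save('top','top2')
E
```

```text
6.55 pos [ 0.4588 -0.1385  0.1803] x [0.393 0.919 0.029] yaw 66.83 z [ 0.325 -0.109 -0.94 ] F [ 0.6 -0.3 -1.4] M [0.17 0.25 0.02] w 11.3 q [ 0.51  0.57 -0.54  2.37  1.81  0.37 -0.51]
(array([  4.26,  -6.22, -20.82]), array([ 0.04,  0.01, -0.21]))
```

View pics/ov2.png

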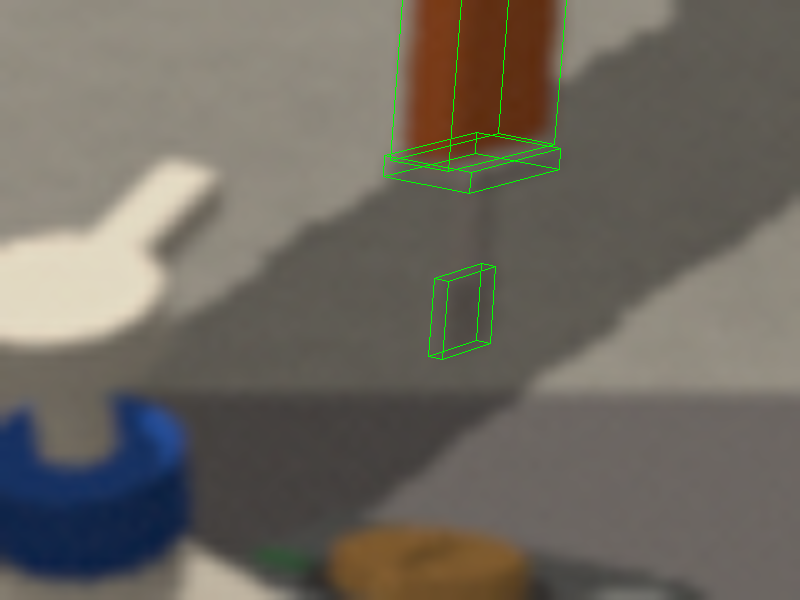

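View pics/scene2.png

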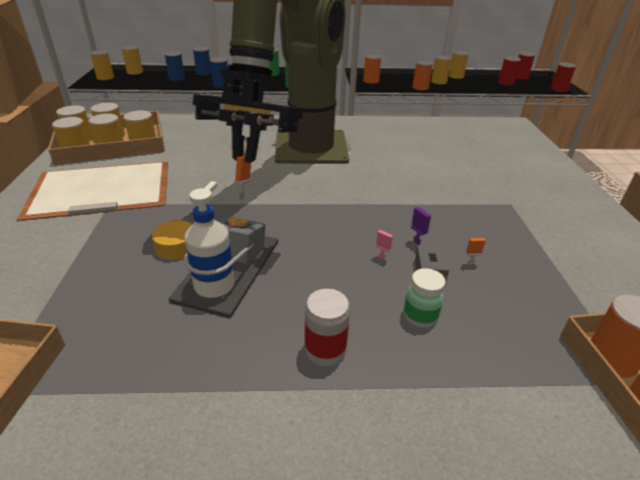

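Emit:
servo_tool(
  rows=[
    {"x": 2,"y": -3,"z": -8,"ax": 0,"ay": 0,"az": 0},
    {"x": 2,"y": -3,"z": -8,"ax": 0,"ay": 0,"az": 0},
    {"x": 2,"y": -1,"z": -7,"ax": 0,"ay": 0,"az": 0},
    {"x": 1,"y": 0,"z": -4,"ax": 0,"ay": 0,"az": 0},
    {"x": 1,"y": -0.5,"z": -4,"ax": 0,"ay": 0,"az": 0},
    {"x": 1,"y": 0,"z": -2.5,"ax": 0,"ay": 0,"az": 0},
    {"x": 0,"y": 0,"z": 0,"ax": 0,"ay": 0,"az": 0},
    {"x": 0,"y": 0,"z": 0,"ax": 0,"ay": 0,"az": 0},
  ],
)

```text
clock: 7.45
tool_pos: [0.4674, -0.1467, 0.1466]
tool_rot: [0.824, 0.54, 0.107, 0.137]
ft_force: [1.0, -0.5, -1.1]
width: 0.131
```

```bash
cat >> plan.py <<'E'
def where():
    S=state();R=Ro.from_quat(S['tool_rot']).as_matrix();q=S['tool_pos']+R[:,2]*TIP-slot
    F=S['ft_force'];y=R[:,1]
    print('t',round(S['clock'],2),'tip ex,ey,n mm',(np.array([q@ex,q@ey,q@n])*1e3).round(2),'ang',np.degrees(np.arctan2(-y@ey,y@ex)).round(2),'tilt err',np.degrees([R[:,2]@ex,R[:,2]@ey]).round(2),'F(ex,ey,n)',np.array([F@ex,F@ey,F@n]).round(1),'Mn',(S['moment']@n).round(2),'w',(S['width']*88).round(1))
E
python3 - <<'E'
from plan import *
from ov import draw
where()
p,R=target(5,.006,0,-.5);print(delta(p,R))
save('scene','scene3');draw('scene3','ov3',205,185,60,50,12,state())
b=load('scene3')['image'][185:235,205:265,::-1];cv2.imwrite('pics/c3.png',cv2.resize(b,(720,600),interpolation=cv2.INTER_CUBIC))
E
```

```text
Traceback (most recent call last):
  File "plan.py", line 18, in where
    print('t',round(S['clock'],2),'tip ex,ey,n mm',(np.array([q@ex,q@ey,q@n])*1e3).round(2),'ang',np.degrees(np.arctan2(-y@ey,y@ex)).round(2),'tilt err',np.degrees([R[:,2]@ex,R[:,2]@ey]).round(2),'F(ex,ey,n)',np.array([F@ex,F@ey,F@n]).round(1),'Mn',(S['moment']@n).round(2),'w',(S['width']*88).round(1))
                                                                                                                                                                                                                                                                                      ^^^^^^^^^^^^^^^^^^^^^
AttributeError: 'float' object has no attribute 'round'
```

```bash
sed -i "s/(S\['width'\]\*88).round(1)/round(S['width']*88,1)/" plan.py
python3 - <<'E'
from plan import *
from ov import draw
where()
p,R=target(5,.006,0,-.5);print(delta(p,R))
save('scene','scene3');draw('scene3','ov3',205,185,60,50,12,state())
b=load('scene3')['image'][185:235,205:265,::-1];cv2.imwrite('pics/c3.png',cv2.resize(b,(720,600),interpolation=cv2.INTER_CUBIC))
E
```

```text
t 7.45 tip ex,ey,n mm [ 0.1  -1.04  6.24] ang 4.84 tilt err [ 0.01 -0.01] F(ex,ey,n) [ 0.7 -0.2 -1.4] Mn -0.02 w 11.5
(array([ 0.17,  0.5 , -0.26]), array([ 0.06, -0.01, -0.15]))
```

View pics/ov3.png

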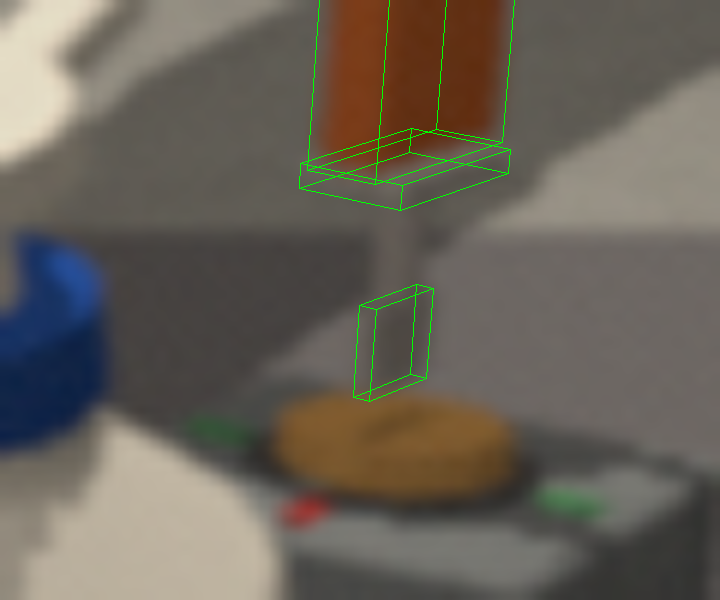

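View pics/c3.png

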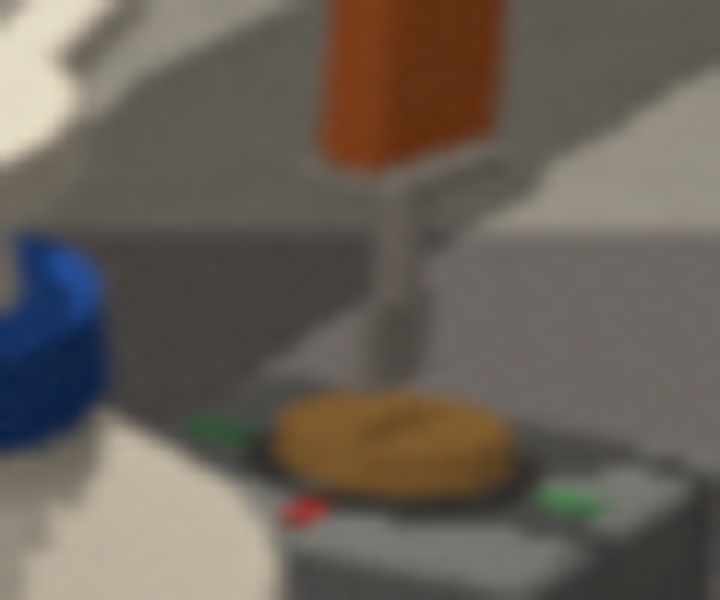

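```bash
python3 - <<'E'
from plan import *
s=load('scene3');print(s['image'][205:224,228:248,0])
q=state();R=Ro.from_quat(q['tool_rot']).as_matrix();print('tip',proj(s,q['tool_pos']+R[:,2]*TIP),'shank top',proj(s,q['tool_pos']+R[:,2]*(TIP-.032)),'slot',proj(s,slot))
b=s['image'][195:225,222:252,::-1].astype(float);b=np.clip((b-40)*1.7,0,255).astype(np.uint8);cv2.imwrite('pics/c3b.png',cv2.resize(b,(600,600),interpolation=cv2.INTER_CUBIC))
E
```

```text
[[ 70  72  71  70  71  71  70  75  88  97  94  87  80  82  95 107 110 111
  111 112]
 [ 70  69  71  70  70  70  71  74  89  96  95  90  92 101 106 109 109 109
  107 107]
 [ 71  69  70  69  70  71  71  75  89  96  94  90  98 107 109 109 110 109
  109 108]
 [ 70  70  69  71  70  70  69  75  90  96  93  89  98 107 109 109 109 110
  109 108]
 [ 70  70  70  69  71  69  73  78  92  97  92  85  90 102 108 109 109 110
  109 109]
 [ 71  70  70  70  71  75  84  90  93  86  85  83  86 100 108 109 109 109
  108 109]
 [ 70  70  71  75  81  96 101  98  89  82  78  80  87 101 108 109 109 110
  109 109]
 [ 69  71  79  93 102 107 106  98  86  78  77  80  90 103 108 109 109 108
  109 109]
 [ 71  81  95 106 110 109 104  96  85  79  78  81  90 103 109 109 109 108
  110 109]
 [ 83  95 107 109 109 109 105  97  85  79  78  82  94 105 109 109 109 110
  108 109]
 [ 98 103 105 109 109 108 104  96  87  78  79  83  97 105 108 110 110 108
  110 109]
 [ 89  88  91  96 102 106 103  97  88  84  86  94 103 109 109 109 108 110
  108 109]
 [ 76  77  82  87  97 106 106 101 101 102 108 111 113 112 112 109 111 108
  109 108]
 [ 82  94 102 113 120 121 123 122 122 122 121 119 120 121 122 117 116 113
  109 109]
 [ 99 115 122 125 127 128 127 125 122 115 113 110 116 120 124 126 125 121
  114 106]
 [102 120 126 127 128 126 123 116 109 105 109 113 120 126 128 128 128 127
  120 101]
 [ 98 115 121 123 124 124 120 111 110 115 122 124 124 126 126 126 126 121
  114  98]
 [ 96 112 117 118 121 122 119 118 120 121 123 124 124 123 121 120 114 106
   98  84]
 [ 78 102 112 117 121 121 118 115 112 114 114 114 110 111 107 106 103  95
   91  74]]
tip [236.97623427 216.76069472] shank top [238.15499504 200.55840037] slot [237.28318918 220.0042181 ]
```

View pics/c3b.png

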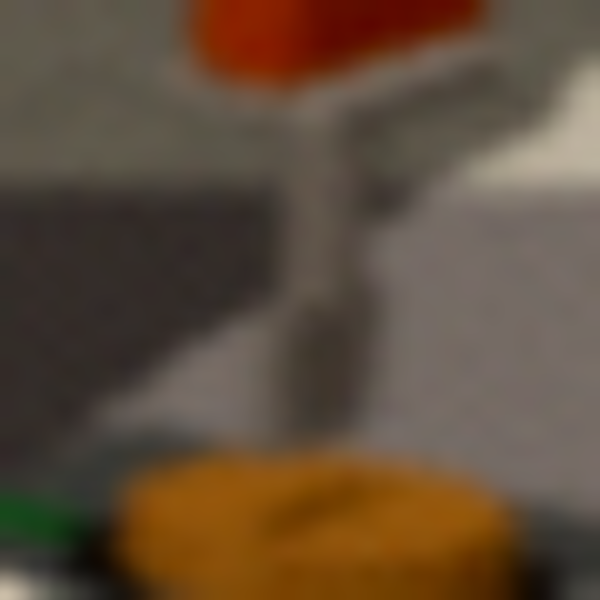

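Emit:
servo_tool(
  rows=[
    {"x": 0.3,"y": 0.5,"z": 0,"ax": 0,"ay": 0,"az": 0},
    {"x": 0.5,"y": -0.2,"z": -1.5,"ax": 0,"ay": 0,"az": 0},
    {"x": 0.5,"y": -0.2,"z": -1.5,"ax": 0,"ay": 0,"az": 0},
    {"x": 0.5,"y": -0.1,"z": -1.5,"ax": 0,"ay": 0,"az": 0},
    {"x": 0.5,"y": -0.2,"z": -1.5,"ax": 0,"ay": 0,"az": 0},
    {"x": 0.5,"y": -0.2,"z": -1.5,"ax": 0,"ay": 0,"az": 0},
    {"x": 0,"y": 0,"z": 0,"ax": 0,"ay": 0,"az": 0},
    {"x": 0,"y": 0,"z": 0,"ax": 0,"ay": 0,"az": 0},
  ],
)

```text
clock: 8.3
tool_pos: [0.4703, -0.1471, 0.1389]
tool_rot: [0.824, 0.54, 0.107, 0.137]
ft_force: [-0.3, 1.0, -1.6]
width: 0.13
```

```bash
python3 -c "
from plan import *
where()"
```

```text
t 8.3 tip ex,ey,n mm [ 0.11 -0.43 -1.95] ang 4.84 tilt err [-0.    0.01] F(ex,ey,n) [-1.1  0.8 -1.3] Mn -0.07 w 11.4
```

Emit:
servo_tool(
  rows=[
    {"x": 0.3,"y": -0.1,"z": -1,"ax": 0,"ay": 0,"az": 0},
    {"x": 0.3,"y": -0.1,"z": -1,"ax": 0,"ay": 0,"az": 0},
    {"x": 0.3,"y": -0.1,"z": -1,"ax": 0,"ay": 0,"az": 0},
    {"x": 0.4,"y": -0.1,"z": -1,"ax": 0,"ay": 0,"az": 0},
    {"x": 0.3,"y": -0.1,"z": -0.7,"ax": 0,"ay": 0,"az": 0},
    {"x": 0,"y": 0,"z": 0,"ax": 0,"ay": 0,"az": 0},
    {"x": 0,"y": 0,"z": 0,"ax": 0,"ay": 0,"az": 0},
    {"x": 0,"y": 0,"z": 0,"ax": 0,"ay": 0,"az": 0},
  ],
)

```text
clock: 9.1
tool_pos: [0.4718, -0.1477, 0.1343]
tool_rot: [0.824, 0.54, 0.107, 0.137]
ft_force: [0.5, 2.1, -1.3]
width: 0.13
```

```bash
python3 -c "
from plan import *
where()
from ov import draw
save('scene','scene4');draw('scene4','ov4',185,165,80,60,10,state())
b=load('scene4')['image'][165:225,185:265,::-1];cv2.imwrite('pics/c4.png',cv2.resize(b,(800,600),interpolation=cv2.INTER_CUBIC))"
```

```text
t 9.1 tip ex,ey,n mm [ 0.06 -0.54 -6.83] ang 4.85 tilt err [ 0.   -0.01] F(ex,ey,n) [-0.6  2.1 -1.2] Mn -0.04 w 11.4
```

View pics/c4.png

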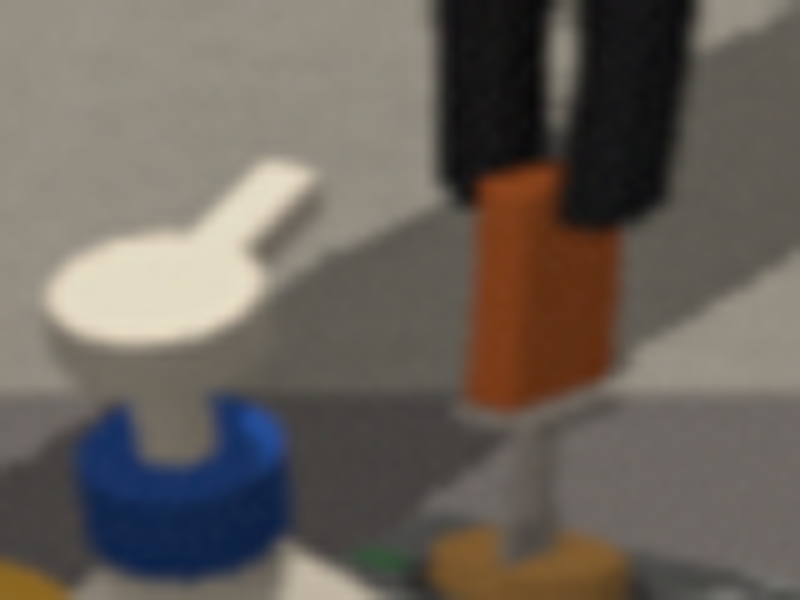

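Emit:
servo_tool(
  rows=[
    {"x": 0.2,"y": 0.4,"z": 0,"ax": 0,"ay": 0,"az": 0},
    {"x": 0,"y": 0,"z": 0,"ax": 1.3,"ay": -0.44,"az": -3.76},
    {"x": 0,"y": 0,"z": 0,"ax": 1.3,"ay": -0.44,"az": -3.76},
    {"x": 0,"y": 0,"z": 0,"ax": 1.3,"ay": -0.44,"az": -3.76},
    {"x": 0,"y": 0,"z": 0,"ax": 1.3,"ay": -0.44,"az": -3.76},
    {"x": 0,"y": 0,"z": 0,"ax": 1.3,"ay": -0.44,"az": -3.76},
    {"x": 0,"y": 0,"z": 0,"ax": 1.3,"ay": -0.44,"az": -3.76},
    {"x": 0,"y": 0,"z": 0,"ax": 0,"ay": 0,"az": 0},
  ],
)

```text
clock: 9.95
tool_pos: [0.4722, -0.1473, 0.1345]
tool_rot: [0.918, 0.357, 0.134, 0.111]
ft_force: [-0.2, 0.6, -0.8]
width: 0.133
```

```bash
python3 -c "
from plan import *
where()";python3 st.py
```

```text
t 9.95 tip ex,ey,n mm [ 0.4  -0.04 -6.79] ang 28.87 tilt err [0.03 0.02] F(ex,ey,n) [-0.7  0.5 -0.6] Mn 0.1 w 11.7
9.95 pos [ 0.4722 -0.1473  0.1345] x [0.71  0.684 0.166] yaw 43.94 z [ 0.325 -0.11  -0.939] F [-0.2  0.6 -0.8] M [0.33 0.08 0.21] w 11.7 q [ 0.62  0.74 -0.72  2.37  1.92  0.57 -1.01]
```

Emit:
servo_tool(
  rows=[
    {"x": 0,"y": 0,"z": 0,"ax": 1.62,"ay": -0.55,"az": -4.7},
    {"x": 0,"y": 0,"z": 0,"ax": 1.62,"ay": -0.55,"az": -4.7},
    {"x": 0,"y": 0,"z": 0,"ax": 1.62,"ay": -0.55,"az": -4.7},
    {"x": 0,"y": 0,"z": 0,"ax": 1.62,"ay": -0.55,"az": -4.7},
    {"x": 0,"y": 0,"z": 0,"ax": 1.62,"ay": -0.55,"az": -4.7},
    {"x": 0,"y": 0,"z": 0,"ax": 1.62,"ay": -0.55,"az": -4.7},
    {"x": 0,"y": 0,"z": 0,"ax": 1.62,"ay": -0.55,"az": -4.7},
    {"x": 0,"y": 0,"z": 0,"ax": 1.62,"ay": -0.55,"az": -4.7},
  ],
)

```text
clock: 10.75
tool_pos: [0.4719, -0.1477, 0.1344]
tool_rot: [0.985, 0.02, 0.163, 0.06]
ft_force: [0.5, -0.2, -0.8]
width: 0.13
```

```bash
python3 -c "
from plan import *
where()";python3 st.py
```

```text
t 10.75 tip ex,ey,n mm [ 0.29 -0.58 -6.79] ang 68.96 tilt err [ 0.04 -0.06] F(ex,ey,n) [ 0.3 -0.  -0.9] Mn 0.17 w 11.5
10.75 pos [ 0.4719 -0.1477  0.1344] x [0.946 0.059 0.319] yaw 3.57 z [ 0.324 -0.111 -0.939] F [ 0.5 -0.2 -0.8] M [0.04 0.19 0.17] w 11.5 q [ 0.7   0.78 -0.88  2.36  1.83  0.67 -1.62]
```

Emit:
servo_tool(
  rows=[
    {"x": 0,"y": 0,"z": 0,"ax": 1.62,"ay": -0.55,"az": -4.7},
    {"x": 0,"y": 0,"z": 0,"ax": 1.62,"ay": -0.55,"az": -4.7},
    {"x": 0,"y": 0,"z": 0,"ax": 1.62,"ay": -0.55,"az": -4.7},
    {"x": 0,"y": 0,"z": 0,"ax": 1.62,"ay": -0.55,"az": -4.7},
    {"x": 0,"y": 0,"z": 0,"ax": 0.65,"ay": -0.22,"az": -1.88},
    {"x": 0,"y": 0,"z": 0,"ax": 0.65,"ay": -0.22,"az": -1.88},
    {"x": 0,"y": 0,"z": 0,"ax": 0,"ay": 0,"az": 0},
    {"x": 0,"y": 0,"z": 0,"ax": 0,"ay": 0,"az": 0},
  ],
)

```text
clock: 11.55
tool_pos: [0.4717, -0.1477, 0.1343]
tool_rot: [0.968, -0.184, 0.172, 0.025]
ft_force: [-0.3, -0.6, 0.6]
width: 0.133
```

```bash
python3 -c "
from plan import *
where()";python3 st.py
```

```text
t 11.55 tip ex,ey,n mm [ 0.08 -0.68 -6.82] ang 92.79 tilt err [ 0.02 -0.07] F(ex,ey,n) [ 0.2 -0.7  0.6] Mn 0.12 w 11.7
11.55 pos [ 0.4717 -0.1477  0.1343] x [ 0.873 -0.347  0.342] yaw -21.66 z [ 0.324 -0.111 -0.94 ] F [-0.3 -0.6  0.6] M [0.   0.38 0.09] w 11.7 q [ 0.74  0.81 -0.95  2.36  1.8   0.73 -2.01]
```

Emit:
servo_tool(
  rows=[
    {"x": 0,"y": 0,"z": 0,"ax": 0.5,"ay": -0.17,"az": -1.4},
    {"x": 0,"y": 0,"z": 0,"ax": 0.5,"ay": -0.17,"az": -1.4},
    {"x": 0,"y": 0,"z": 0,"ax": 0.35,"ay": -0.11,"az": -0.94},
    {"x": 0,"y": 0,"z": 0,"ax": 0,"ay": 0,"az": 0},
    {"x": 0,"y": 0,"z": 0,"ax": 0,"ay": 0,"az": 0},
    {"x": 0,"y": 0,"z": 0,"ax": 0,"ay": 0,"az": 0},
    {"x": 0,"y": 0,"z": 0,"ax": 0,"ay": 0,"az": 0},
    {"x": 0,"y": 0,"z": 0,"ax": 0,"ay": 0,"az": 0},
  ],
)

```text
clock: 12.35
tool_pos: [0.4719, -0.1474, 0.1343]
tool_rot: [0.96, -0.218, 0.173, 0.018]
ft_force: [-1.9, -1.0, 1.0]
width: 0.133
```

```bash
python3 -c "
from plan import *
where()"
```

```text
t 12.35 tip ex,ey,n mm [ 0.1  -0.23 -6.85] ang 96.89 tilt err [0.01 0.03] F(ex,ey,n) [-1.1 -1.6  1.5] Mn 0.09 w 11.7
```

Emit:
servo_tool(
  rows=[
    {"x": 0,"y": 0,"z": 0,"ax": 0.32,"ay": -0.11,"az": -0.94},
    {"x": 0,"y": 0,"z": 0,"ax": 0.32,"ay": -0.11,"az": -0.94},
    {"x": 0,"y": 0,"z": 0,"ax": 0.32,"ay": -0.11,"az": -0.94},
    {"x": 0,"y": 0,"z": 0,"ax": 0,"ay": 0,"az": 0},
    {"x": 0,"y": 0,"z": 0,"ax": 0,"ay": 0,"az": 0},
    {"x": 0,"y": 0,"z": 0,"ax": 0,"ay": 0,"az": 0},
    {"x": 0,"y": 0,"z": 0,"ax": 0,"ay": 0,"az": 0},
    {"x": 0,"y": 0,"z": 0,"ax": 0,"ay": 0,"az": 0},
  ],
)

```text
clock: 13.15
tool_pos: [0.472, -0.1473, 0.1343]
tool_rot: [0.954, -0.243, 0.173, 0.013]
ft_force: [-1.8, -0.8, 1.8]
width: 0.13
```

```bash
python3 -c "
from plan import *
where()"
```

```text
t 13.15 tip ex,ey,n mm [ 0.16 -0.13 -6.85] ang 99.88 tilt err [0.02 0.03] F(ex,ey,n) [-0.8 -1.3  2.2] Mn 0.2 w 11.4
```

```bash
python3 -c "
from plan import *
from ov import draw
save('scene','scene5');draw('scene5','ov5',190,165,80,60,10,state())
b=load('scene5')['image'][165:225,190:270,::-1];cv2.imwrite('pics/c5.png',cv2.resize(b,(800,600),interpolation=cv2.INTER_CUBIC))"
```

```text
(no output)
```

View pics/c5.png

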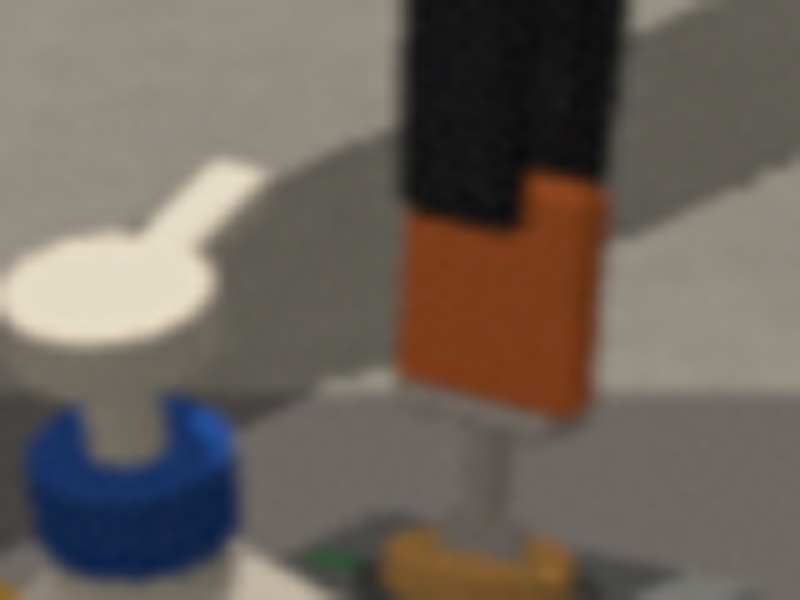

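View pics/ov5.png

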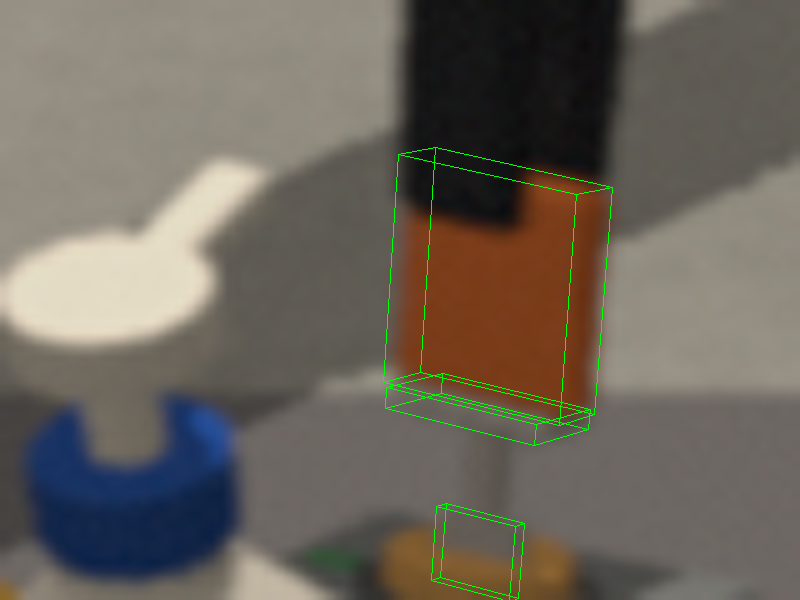

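Emit:
servo_tool(
  rows=[
    {"x": 0,"y": 0,"z": 0,"ax": 0.32,"ay": -0.11,"az": -0.94},
    {"x": 0,"y": 0,"z": 0,"ax": 0.32,"ay": -0.11,"az": -0.94},
    {"x": 0,"y": 0,"z": 0,"ax": 0.16,"ay": -0.05,"az": -0.47},
    {"x": 0,"y": 0,"z": 0,"ax": 0,"ay": 0,"az": 0},
    {"x": 0,"y": 0,"z": 0,"ax": 0,"ay": 0,"az": 0},
    {"x": 0,"y": 0,"z": 0,"ax": 0,"ay": 0,"az": 0},
    {"x": 0,"y": 0,"z": 0,"ax": 0,"ay": 0,"az": 0},
    {"x": 0,"y": 0,"z": 0,"ax": 0,"ay": 0,"az": 0},
  ],
)

```text
clock: 14.0
tool_pos: [0.472, -0.1473, 0.1343]
tool_rot: [0.949, -0.264, 0.174, 0.009]
ft_force: [-3.0, -0.2, 1.4]
width: 0.13
```

```bash
python3 -c "
from plan import *
where()"
```

```text
t 14.0 tip ex,ey,n mm [ 0.17 -0.1  -6.84] ang 102.38 tilt err [0.03 0.02] F(ex,ey,n) [-2.1 -1.1  2.2] Mn 0.28 w 11.4
```

Emit:
servo_tool(
  rows=[
    {"x": 0,"y": 0,"z": 0,"ax": -0.97,"ay": 0.33,"az": 2.82},
    {"x": 0,"y": 0,"z": 0,"ax": -0.97,"ay": 0.33,"az": 2.82},
    {"x": 0,"y": 0,"z": 0,"ax": -0.97,"ay": 0.33,"az": 2.82},
    {"x": 0,"y": 0,"z": 0,"ax": -0.65,"ay": 0.22,"az": 1.88},
    {"x": 0,"y": 0,"z": 0,"ax": 0,"ay": 0,"az": 0},
    {"x": 0,"y": 0,"z": 0,"ax": 0,"ay": 0,"az": 0},
    {"x": 0,"y": 0,"z": 0,"ax": 0,"ay": 0,"az": 0},
    {"x": 0,"y": 0,"z": 0,"ax": 0,"ay": 0,"az": 0},
  ],
)

```text
clock: 14.8
tool_pos: [0.4721, -0.1472, 0.1343]
tool_rot: [0.97, -0.172, 0.172, 0.026]
ft_force: [0.4, -0.7, -0.8]
width: 0.131
```

```bash
python3 -c "
from plan import *
where()"
```

```text
t 14.8 tip ex,ey,n mm [ 0.27  0.07 -6.86] ang 91.41 tilt err [0.02 0.05] F(ex,ey,n) [ 0.3 -0.5 -0.9] Mn -0.03 w 11.5
```

Emit:
servo_tool(
  rows=[
    {"x": -1,"y": 0.3,"z": 2.8,"ax": 0,"ay": 0,"az": 0},
    {"x": -1,"y": 0.3,"z": 2.8,"ax": 0,"ay": 0,"az": 0},
    {"x": -2,"y": 0.7,"z": 5.6,"ax": 0,"ay": 0,"az": 0},
    {"x": -3,"y": 1,"z": 9,"ax": 0,"ay": 0,"az": 0},
    {"x": -6,"y": 2,"z": 15,"ax": 0,"ay": 0,"az": 0},
    {"x": -10,"y": 15,"z": 20,"ax": 0,"ay": 0,"az": 0},
    {"x": -5,"y": 30,"z": 20,"ax": 0,"ay": 0,"az": 0},
    {"x": 0,"y": 40,"z": 10,"ax": 0,"ay": 0,"az": 0},
  ],
)

```text
clock: 15.6
tool_pos: [0.4432, -0.0588, 0.2214]
tool_rot: [0.969, -0.173, 0.173, 0.027]
ft_force: [2.4, -0.6, -0.5]
width: 0.131
```

```bash
python3 -c "
from plan import *
where()
p=np.array([.5575,.2167,.1713]);a=np.radians(83.38);x=np.array([np.cos(a),np.sin(a),0]);z=np.array([0,0,-1.]);print(delta(p,np.stack([x,np.cross(z,x),z],1)))
save('scene','scene6')
b=load('scene6')['image'][200:245,200:260,::-1];cv2.imwrite('pics/c6.png',cv2.resize(b,(800,600),interpolation=cv2.INTER_CUBIC))"; python3 st.py
```

```text
t 15.6 tip ex,ey,n mm [-22.23  74.36  93.98] ang 91.56 tilt err [ 0.14 -0.14] F(ex,ey,n) [ 2.1  0.2 -1.3] Mn 0.01 w 11.6
(array([114.33, 275.46, -50.07]), array([-12.52,  19.47, 102.45]))
15.65 pos [ 0.4458 -0.0488  0.2236] x [ 0.883 -0.317  0.347] yaw -19.76 z [ 0.333 -0.1   -0.938] F [0.2 7.  0.4] M [0.67 0.3  0.27] w 11.4 q [ 0.59  0.56 -1.04  2.38  1.44  0.67 -1.94]
```

View pics/c6.png

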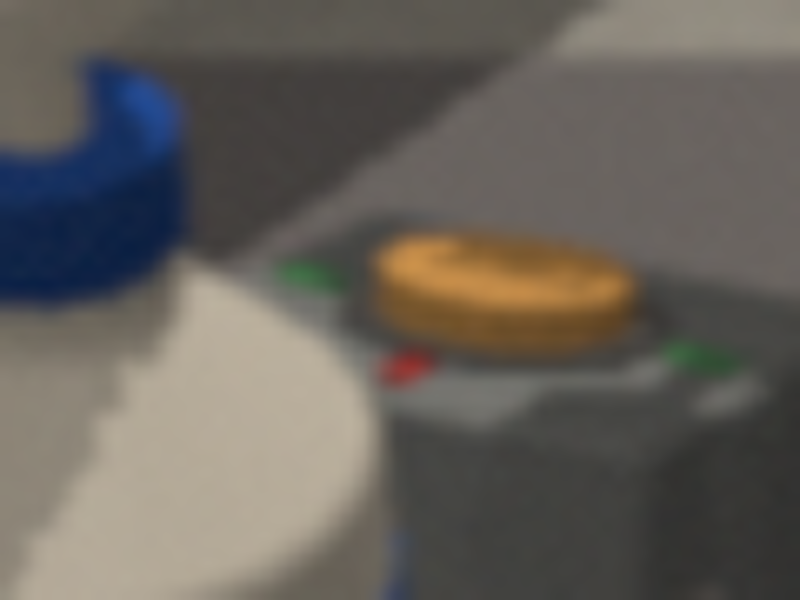

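Emit:
servo_tool(
  rows=[
    {"x": 9,"y": 20,"z": 0,"ax": -0.96,"ay": 1.5,"az": 7.9},
    {"x": 9,"y": 20,"z": 0,"ax": -0.96,"ay": 1.5,"az": 7.9},
    {"x": 9,"y": 20,"z": 0,"ax": -0.96,"ay": 1.5,"az": 7.9},
    {"x": 9,"y": 20,"z": 0,"ax": -0.96,"ay": 1.5,"az": 7.9},
    {"x": 9,"y": 20,"z": 0,"ax": -0.96,"ay": 1.5,"az": 7.9},
    {"x": 9,"y": 20,"z": 0,"ax": -0.96,"ay": 1.5,"az": 7.9},
    {"x": 9,"y": 20,"z": 0,"ax": -0.96,"ay": 1.5,"az": 7.9},
    {"x": 9,"y": 20,"z": 0,"ax": -0.96,"ay": 1.5,"az": 7.9},
  ],
)

```text
clock: 16.45
tool_pos: [0.5161, 0.1023, 0.2201]
tool_rot: [0.923, 0.378, 0.073, 0.011]
ft_force: [-0.4, -0.0, -0.4]
width: 0.132
```

```bash
cat > home.py <<'E'
from plan import *
def home(z):
    p=np.array([.5575,.2167,z]);a=np.radians(83.38);x=np.array([np.cos(a),np.sin(a),0]);zz=np.array([0,0,-1.]);print(delta(p,np.stack([x,np.cross(zz,x),zz],1)))
E
python3 -c "
from home import *
home(.16)
save('top','top6')
b=load('top6')['image'][260:320,335:415,::-1];cv2.imwrite('pics/t6.png',cv2.resize(b,(800,600),interpolation=cv2.INTER_CUBIC))"; python3 st.py
```

```text
(array([ 41.45, 114.39, -60.07]), array([-4.73,  7.21, 38.74]))
16.5 pos [0.5185 0.1066 0.2208] x [0.698 0.703 0.132] yaw 45.21 z [ 0.144  0.042 -0.989] F [3.4 3.2 0.8] M [ 0.21 -0.26  0.01] w 11.6 q [ 0.4   0.79 -1.23  1.98  1.04  0.96 -0.54]
```

View pics/t6.png

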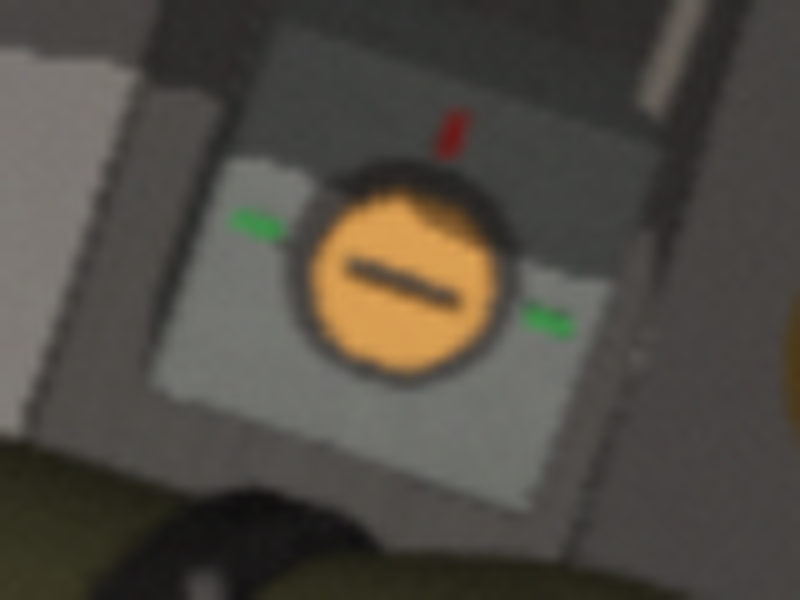

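Emit:
servo_tool(
  rows=[
    {"x": 8,"y": 22,"z": 0,"ax": -0.9,"ay": 1.4,"az": 7.5},
    {"x": 8,"y": 22,"z": 0,"ax": -0.9,"ay": 1.4,"az": 7.5},
    {"x": 8,"y": 22,"z": 0,"ax": -0.9,"ay": 1.4,"az": 7.5},
    {"x": 8,"y": 22,"z": -10,"ax": -0.9,"ay": 1.4,"az": 7.5},
    {"x": 6,"y": 20,"z": -20,"ax": -0.9,"ay": 1.4,"az": 7.5},
    {"x": 0,"y": 0,"z": -15,"ax": 0,"ay": 0,"az": 0},
    {"x": 0,"y": 0,"z": 0,"ax": 0,"ay": 0,"az": 0},
    {"x": 0,"y": 0,"z": 0,"ax": 0,"ay": 0,"az": 0},
  ],
)

```text
clock: 17.3
tool_pos: [0.5537, 0.2087, 0.1748]
tool_rot: [0.756, 0.654, 0.003, 0.0]
ft_force: [0.1, 0.0, -0.7]
width: 0.13
```

```bash
python3 -c "
from home import *
home(.12)"; python3 st.py
```

```text
(array([  3.83,   8.04, -54.75]), array([-0.18,  0.23,  1.69]))
17.3 pos [0.5537 0.2087 0.1748] x [0.145 0.989 0.004] yaw 81.69 z [ 0.004  0.003 -1.   ] F [ 0.1  0.  -0.7] M [ 0.03 -0.14  0.04] w 11.5 q [ 0.17  1.02 -1.26  1.7   1.03  1.24  0.07]
```

Emit:
servo_tool(
  rows=[
    {"x": 2,"y": 4,"z": -15,"ax": -0.1,"ay": 0.1,"az": 0.8},
    {"x": 2,"y": 3.5,"z": -20,"ax": -0.1,"ay": 0.1,"az": 0.9},
    {"x": 0,"y": 0,"z": -22,"ax": 0,"ay": 0,"az": 0},
    {"x": 0,"y": 0,"z": 0,"ax": 0,"ay": 0,"az": 0},
    {"x": 0,"y": 0,"z": 0,"ax": 0,"ay": 0,"az": 0},
    {"x": 0,"y": 0,"z": 0,"ax": 0,"ay": 0,"az": 0},
    {"x": 0,"y": 0,"z": 0,"ax": 0,"ay": 0,"az": 0},
    {"x": 0,"y": 0,"z": 0,"ax": 0,"ay": 0,"az": 0},
  ],
)

```text
clock: 18.1
tool_pos: [0.5583, 0.2177, 0.1183]
tool_rot: [0.746, 0.666, 0.001, -0.0]
ft_force: [0.2, 0.7, 0.1]
width: 0.134
```

```bash
python3 -c "
from home import *
home(.0713)
from ov import draw
save('scene','scene7');draw('scene7','ov7',395,200,80,60,10,state())
b=load('scene7')['image'][200:260,395:475,::-1];cv2.imwrite('pics/c7.png',cv2.resize(b,(800,600),interpolation=cv2.INTER_CUBIC))"; python3 st.py
```

```text
(array([ -0.84,  -1.03, -47.05]), array([-0.08,  0.08, -0.11]))
18.15 pos [0.5583 0.2176 0.1182] x [0.113 0.994 0.001] yaw 83.49 z [ 0.001  0.001 -1.   ] F [-0.6  0.3 -1.6] M [ 0.09 -0.16 -0.05] w 11.9 q [ 0.14  1.1  -1.21  1.72  1.12  1.18  0.05]
```

View pics/ov7.png

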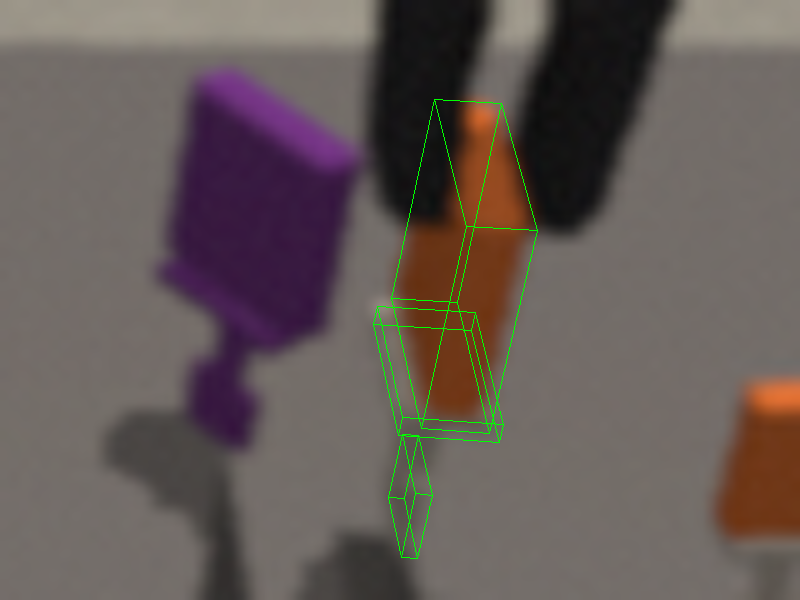

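View pics/c7.png

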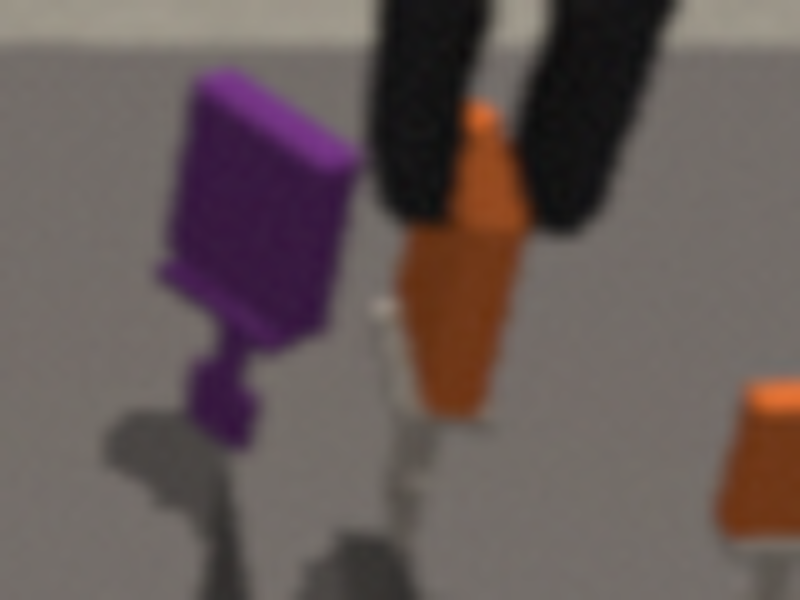

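Emit:
servo_tool(
  rows=[
    {"x": -0.8,"y": -1.5,"z": -5,"ax": 0,"ay": 0,"az": 0},
    {"x": 0,"y": 0,"z": -5,"ax": 0,"ay": 0,"az": 0},
    {"x": 0,"y": 0,"z": -5,"ax": 0,"ay": 0,"az": 0},
    {"x": 0,"y": 0,"z": -5,"ax": 0,"ay": 0,"az": 0},
    {"x": 0,"y": 0,"z": 0,"ax": 0,"ay": 0,"az": 0},
    {"x": 0,"y": 0,"z": 0,"ax": 0,"ay": 0,"az": 0},
    {"x": 0,"y": 0,"z": 0,"ax": 0,"ay": 0,"az": 0},
    {"x": 0,"y": 0,"z": 0,"ax": 0,"ay": 0,"az": 0},
  ],
)

```text
clock: 18.95
tool_pos: [0.5573, 0.2161, 0.0978]
tool_rot: [0.746, 0.666, 0.001, -0.0]
ft_force: [1.0, 0.2, -0.8]
width: 0.132
```

```bash
python3 st.py
```

```text
18.95 pos [0.5573 0.2161 0.0978] x [0.113 0.994 0.001] yaw 83.49 z [ 0.001  0.001 -1.   ] F [ 1.   0.2 -0.8] M [ 0.08 -0.24 -0.  ] w 11.6 q [ 0.13  1.12 -1.19  1.73  1.15  1.16  0.03]
```

Tip about 7 mm inside the hole without contact; going on down.

Emit:
servo_tool(
  rows=[
    {"x": 0,"y": 0,"z": -6,"ax": 0,"ay": 0,"az": 0},
    {"x": 0,"y": 0,"z": -6,"ax": 0,"ay": 0,"az": 0},
    {"x": 0,"y": 0,"z": -6,"ax": 0,"ay": 0,"az": 0},
    {"x": 0,"y": 0,"z": -5,"ax": 0,"ay": 0,"az": 0},
    {"x": 0,"y": 0,"z": -2.5,"ax": 0,"ay": 0,"az": 0},
    {"x": 0,"y": 0,"z": 0,"ax": 0,"ay": 0,"az": 0},
    {"x": 0,"y": 0,"z": 0,"ax": 0,"ay": 0,"az": 0},
    {"x": 0,"y": 0,"z": 0,"ax": 0,"ay": 0,"az": 0},
  ],
)

```text
clock: 19.75
tool_pos: [0.5573, 0.2161, 0.0722]
tool_rot: [0.746, 0.666, 0.0, -0.0]
ft_force: [-0.2, 0.5, -2.1]
width: 0.13
```

```bash
python3 st.py
```

```text
19.75 pos [0.5573 0.2161 0.0722] x [0.113 0.994 0.001] yaw 83.49 z [ 0.     0.001 -1.   ] F [-0.2  0.5 -2.1] M [ 0.03 -0.14  0.01] w 11.5 q [ 0.13  1.15 -1.17  1.74  1.19  1.14  0.01]
```

Emit:
servo_tool(
  claw=0,
  rows=[
    {"x": 0,"y": 0,"z": 0,"ax": 0,"ay": 0,"az": 0},
    {"x": 0,"y": 0,"z": 0,"ax": 0,"ay": 0,"az": 0},
    {"x": 0,"y": 0,"z": 0,"ax": 0,"ay": 0,"az": 0},
    {"x": 0,"y": 0,"z": 0,"ax": 0,"ay": 0,"az": 0},
    {"x": 0,"y": 0,"z": 0,"ax": 0,"ay": 0,"az": 0},
    {"x": 0,"y": 0,"z": 0,"ax": 0,"ay": 0,"az": 0},
    {"x": 0,"y": 0,"z": 0,"ax": 0,"ay": 0,"az": 0},
    {"x": 0,"y": 0,"z": 0,"ax": 0,"ay": 0,"az": 0},
  ],
)

```text
clock: 20.55
tool_pos: [0.5572, 0.216, 0.072]
tool_rot: [0.746, 0.666, 0.0, -0.0]
ft_force: [0.9, -0.6, -0.2]
width: 0.502
```

Emit:
servo_tool(
  rows=[
    {"x": 0,"y": 0,"z": 10,"ax": 0,"ay": 0,"az": 0},
    {"x": 0,"y": 0,"z": 20,"ax": 0,"ay": 0,"az": 0},
    {"x": 0,"y": 0,"z": 25,"ax": 0,"ay": 0,"az": 0},
    {"x": 0,"y": 0,"z": 30,"ax": 0,"ay": 0,"az": 0},
    {"x": 0,"y": 0,"z": 30,"ax": 0,"ay": 0,"az": 0},
    {"x": 0,"y": 0,"z": 30,"ax": 0,"ay": 0,"az": 0},
    {"x": 0,"y": 0,"z": 30,"ax": 0,"ay": 0,"az": 0},
    {"x": 0,"y": 0,"z": 20,"ax": 0,"ay": 0,"az": 0},
  ],
)

```text
clock: 21.35
tool_pos: [0.5572, 0.2168, 0.2701]
tool_rot: [0.746, 0.666, 0.002, -0.0]
ft_force: [-0.4, 0.8, 0.1]
width: 0.501
```

```bash
python3 st.py;python3 -c "
from plan import *
save('scene','scene8')
b=load('scene8')['image'][200:260,395:475,::-1];cv2.imwrite('pics/c8.png',cv2.resize(b,(800,600),interpolation=cv2.INTER_CUBIC))"
```

```text
21.35 pos [0.5572 0.2168 0.2701] x [0.113 0.994 0.003] yaw 83.53 z [ 0.002  0.003 -1.   ] F [-0.4  0.8  0.1] M [ 0.05 -0.21 -0.01] w 44.1 q [ 0.18  0.91 -1.34  1.58  0.9   1.38  0.2 ]
```

View pics/c8.png

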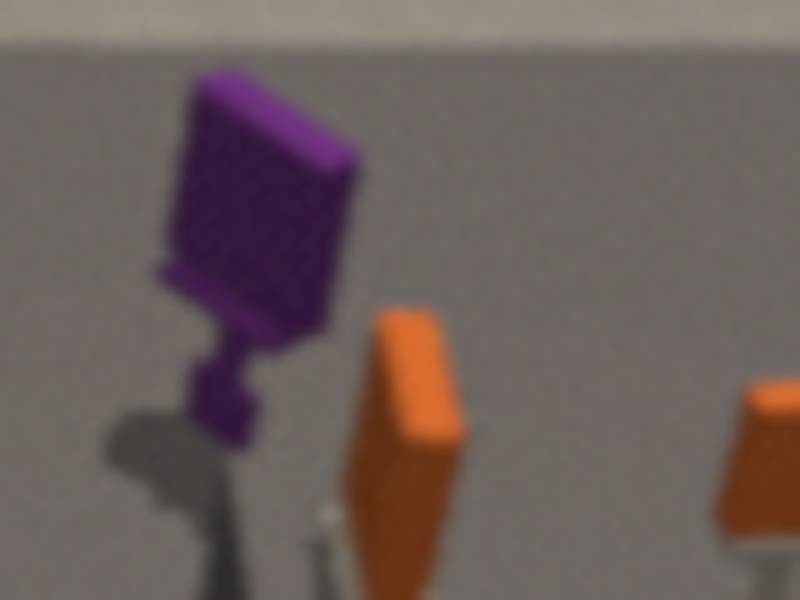

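Emit:
servo_tool(
  claw=1,
  rows=[
    {"x": 4,"y": -41,"z": 0,"ax": 0,"ay": 0,"az": -4},
    {"x": 4,"y": -41,"z": 0,"ax": 0,"ay": 0,"az": -4},
    {"x": 4,"y": -41,"z": 0,"ax": 0,"ay": 0,"az": -4},
    {"x": 4,"y": -41,"z": 0,"ax": 0,"ay": 0,"az": -4},
    {"x": 4,"y": -41,"z": 0,"ax": 0,"ay": 0,"az": -4},
    {"x": 4,"y": -41,"z": 0,"ax": 0,"ay": 0,"az": -4},
    {"x": 4,"y": -41,"z": 0,"ax": 0,"ay": 0,"az": -4},
    {"x": 4,"y": -41,"z": 0,"ax": 0,"ay": 0,"az": -4},
  ],
)

```text
clock: 22.2
tool_pos: [0.5888, -0.1139, 0.2666]
tool_rot: [0.901, 0.433, 0.0, -0.0]
ft_force: [1.4, -0.5, 0.0]
width: 0.01
```

Emit:
servo_tool(
  rows=[
    {"x": 4,"y": -39,"z": 0,"ax": 0,"ay": 0,"az": -4},
    {"x": 4,"y": -30,"z": 0,"ax": 0,"ay": 0,"az": -4},
    {"x": 0,"y": 0,"z": 0,"ax": 0,"ay": 0,"az": 0},
    {"x": 0,"y": 0,"z": 0,"ax": 0,"ay": 0,"az": 0},
    {"x": 0,"y": 0,"z": 0,"ax": 0,"ay": 0,"az": 0},
    {"x": 0,"y": 0,"z": 0,"ax": 0,"ay": 0,"az": 0},
    {"x": 0,"y": 0,"z": 0,"ax": 0,"ay": 0,"az": 0},
    {"x": 0,"y": 0,"z": 0,"ax": 0,"ay": 0,"az": 0},
  ],
)

```text
clock: 23.0
tool_pos: [0.5972, -0.1803, 0.2671]
tool_rot: [0.929, 0.371, 0.0, -0.0]
ft_force: [0.3, 0.9, -0.1]
width: 0.002
```

```bash
python3 st.py
```

```text
23.0 pos [ 0.5972 -0.1803  0.2671] x [0.724 0.689 0.001] yaw 43.58 z [ 0.001  0.    -1.   ] F [ 0.3  0.9 -0.1] M [-0.06 -0.13  0.02] w 0.2 q [ 0.79  0.91 -1.25  1.5   0.87  1.36  0.24]
```

Now down onto the pump: y −9, z −46 to just above the top, then a look.

Emit:
servo_tool(
  rows=[
    {"x": 0,"y": -9,"z": 0,"ax": 0,"ay": 0,"az": 0},
    {"x": 0,"y": 0,"z": -12,"ax": 0,"ay": 0,"az": 0},
    {"x": 0,"y": 0,"z": -12,"ax": 0,"ay": 0,"az": 0},
    {"x": 0,"y": 0,"z": -10,"ax": 0,"ay": 0,"az": 0},
    {"x": 0,"y": 0,"z": -6,"ax": 0,"ay": 0,"az": 0},
    {"x": 0,"y": 0,"z": 0,"ax": 0,"ay": 0,"az": 0},
    {"x": 0,"y": 0,"z": 0,"ax": 0,"ay": 0,"az": 0},
    {"x": 0,"y": 0,"z": 0,"ax": 0,"ay": 0,"az": 0},
  ],
)

```text
clock: 23.8
tool_pos: [0.5975, -0.1898, 0.2276]
tool_rot: [0.929, 0.371, 0.001, -0.0]
ft_force: [0.4, 0.9, 0.4]
width: 0.001
```

```bash
python3 st.py;python3 -c "
from plan import *
save('scene','scene9')
b=load('scene9')['image'][150:210,160:240,::-1];cv2.imwrite('pics/c9.png',cv2.resize(b,(800,600),interpolation=cv2.INTER_CUBIC))"
```

```text
23.8 pos [ 0.5975 -0.1898  0.2276] x [0.725 0.688 0.002] yaw 43.51 z [ 0.002  0.001 -1.   ] F [0.4 0.9 0.4] M [ 0.04 -0.13 -0.05] w 0.1 q [ 0.8   0.96 -1.22  1.54  0.92  1.31  0.22]
```

View pics/c9.png

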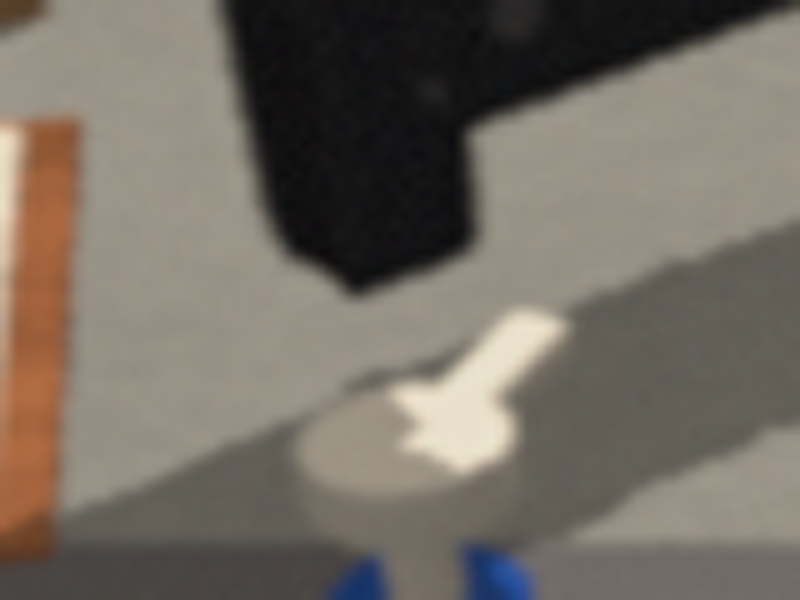

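```bash
python3 -c "
from plan import *
s=load('scene9');S=state();R=Ro.from_quat(S['tool_rot']).as_matrix()
for d in (.017,0,-.02): print(((proj(s,S['tool_pos']+R[:,2]*d)+.5-[160,150])*10).round())
print(((proj(s,pump)+.5-[160,150])*10).round(),pump)
save('top','top9')
b=load('top9')['image'][190:265,350:450,::-1];cv2.imwrite('pics/t9.png',cv2.resize(b,(800,600),interpolation=cv2.INTER_CUBIC))"
```

```text
[396. 401.]
[381. 305.]
[363. 188.]
[407. 449.] [ 0.59690512 -0.18942877  0.20150131]
```

View pics/t9.png

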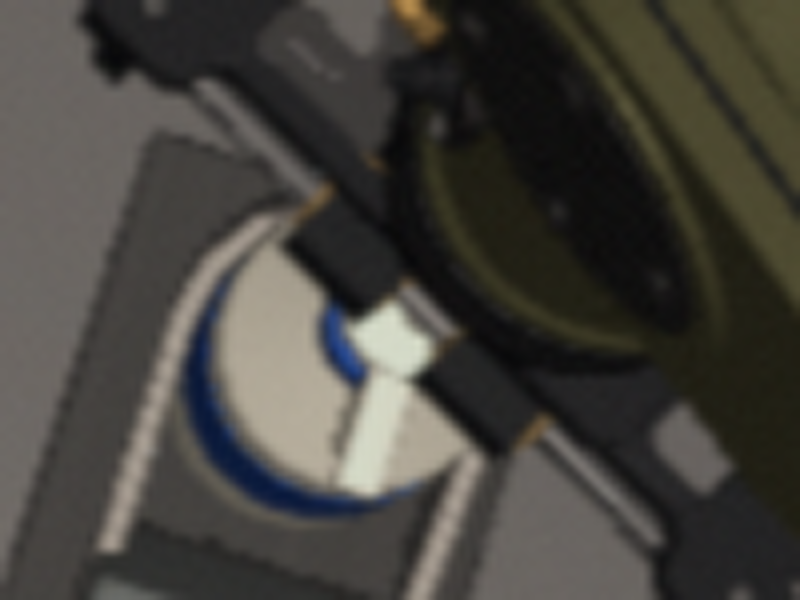

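Emit:
servo_tool(
  rows=[
    {"x": 0,"y": 0,"z": -3,"ax": 0,"ay": 0,"az": 0},
    {"x": 0,"y": 0,"z": -3,"ax": 0,"ay": 0,"az": 0},
    {"x": 0,"y": 0,"z": -3,"ax": 0,"ay": 0,"az": 0},
    {"x": 0,"y": 0,"z": -3,"ax": 0,"ay": 0,"az": 0},
    {"x": 0,"y": 0,"z": -3,"ax": 0,"ay": 0,"az": 0},
    {"x": 0,"y": 0,"z": 0,"ax": 0,"ay": 0,"az": 0},
    {"x": 0,"y": 0,"z": 0,"ax": 0,"ay": 0,"az": 0},
    {"x": 0,"y": 0,"z": 0,"ax": 0,"ay": 0,"az": 0},
  ],
)

```text
clock: 24.7
tool_pos: [0.5973, -0.19, 0.2122]
tool_rot: [0.929, 0.371, 0.001, -0.0]
ft_force: [-1.1, -0.0, 0.2]
width: 0.005
```

```bash
python3 st.py;python3 -c "
from plan import *
save('scene','scene10')
b=load('scene10')['image'][150:210,160:240,::-1];cv2.imwrite('pics/c10.png',cv2.resize(b,(800,600),interpolation=cv2.INTER_CUBIC))"
```

```text
24.7 pos [ 0.5973 -0.19    0.2122] x [0.725 0.688 0.001] yaw 43.49 z [ 0.001  0.001 -1.   ] F [-1.1 -0.   0.2] M [ 0.01 -0.15  0.01] w 0.4 q [ 0.8   0.97 -1.21  1.55  0.94  1.29  0.21]
```

View pics/c10.png

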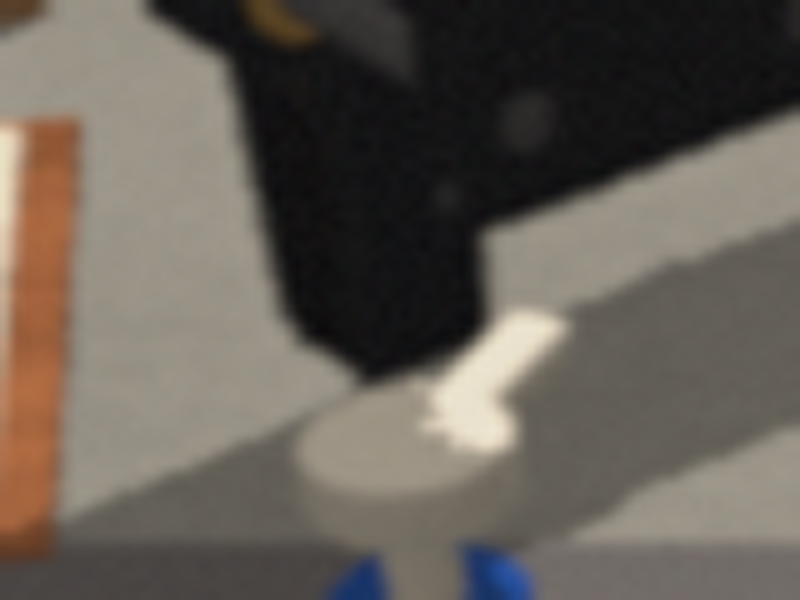

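Emit:
servo_tool(
  rows=[
    {"x": 0,"y": 0,"z": -3,"ax": 0,"ay": 0,"az": 0},
    {"x": 0,"y": 0,"z": -3,"ax": 0,"ay": 0,"az": 0},
    {"x": 0,"y": 0,"z": -3,"ax": 0,"ay": 0,"az": 0},
    {"x": 0,"y": 0,"z": -3,"ax": 0,"ay": 0,"az": 0},
    {"x": 0,"y": 0,"z": -2,"ax": 0,"ay": 0,"az": 0},
    {"x": 0,"y": 0,"z": 0,"ax": 0,"ay": 0,"az": 0},
    {"x": 0,"y": 0,"z": 0,"ax": 0,"ay": 0,"az": 0},
    {"x": 0,"y": 0,"z": 0,"ax": 0,"ay": 0,"az": 0},
  ],
)

```text
clock: 25.55
tool_pos: [0.5973, -0.19, 0.1982]
tool_rot: [0.929, 0.371, 0.001, -0.0]
ft_force: [-0.5, 0.5, 0.0]
width: 0.003
```

```bash
python3 st.py
```

```text
25.55 pos [ 0.5973 -0.19    0.1982] x [0.725 0.688 0.001] yaw 43.5 z [ 0.001  0.001 -1.   ] F [-0.5  0.5  0. ] M [-0.01 -0.15 -0.05] w 0.3 q [ 0.8   0.99 -1.2   1.57  0.96  1.27  0.2 ]
```

```bash
python3 -c "
from plan import *
save('scene','scene11')
b=load('scene11')['image'][150:210,160:240,::-1];cv2.imwrite('pics/c11.png',cv2.resize(b,(800,600),interpolation=cv2.INTER_CUBIC))"
```

```text
(no output)
```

View pics/c11.png

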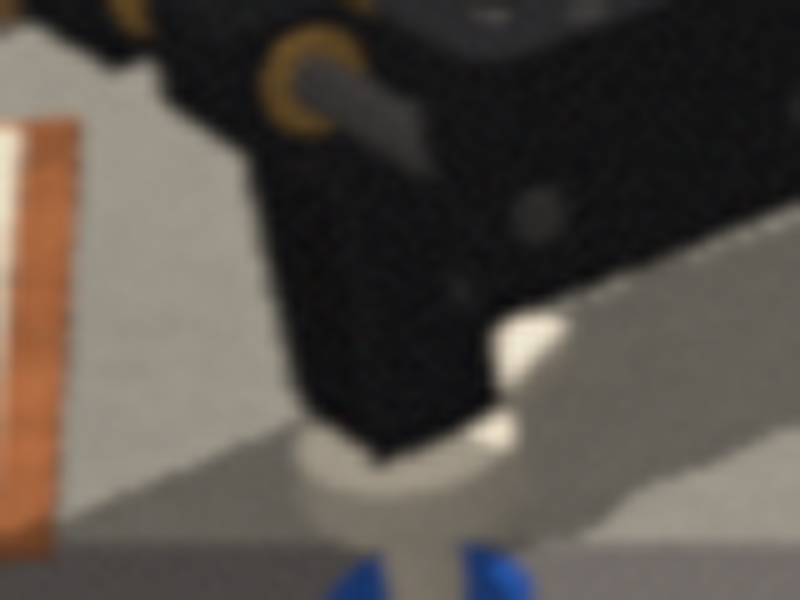

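Emit:
servo_tool(
  rows=[
    {"x": 0,"y": 0,"z": -2,"ax": 0,"ay": 0,"az": 0},
    {"x": 0,"y": 0,"z": -2,"ax": 0,"ay": 0,"az": 0},
    {"x": 0,"y": 0,"z": -2,"ax": 0,"ay": 0,"az": 0},
    {"x": 0,"y": 0,"z": -2,"ax": 0,"ay": 0,"az": 0},
    {"x": 0,"y": 0,"z": 0,"ax": 0,"ay": 0,"az": 0},
    {"x": 0,"y": 0,"z": 0,"ax": 0,"ay": 0,"az": 0},
    {"x": 0,"y": 0,"z": 0,"ax": 0,"ay": 0,"az": 0},
    {"x": 0,"y": 0,"z": 0,"ax": 0,"ay": 0,"az": 0},
  ],
)

```text
clock: 26.4
tool_pos: [0.5974, -0.19, 0.1902]
tool_rot: [0.929, 0.37, 0.001, -0.0]
ft_force: [0.1, -1.2, 2.8]
width: -0.0
```

```bash
python3 st.py;python3 -c "
from plan import *
save('scene','scene12')
b=load('scene12')['image'][150:210,160:240,::-1];cv2.imwrite('pics/c12.png',cv2.resize(b,(800,600),interpolation=cv2.INTER_CUBIC))"
```

```text
26.4 pos [ 0.5974 -0.19    0.1902] x [0.725 0.688 0.001] yaw 43.49 z [ 0.001  0.001 -1.   ] F [ 0.1 -1.2  2.8] M [-0.03 -0.22 -0.03] w -0.0 q [ 0.79  1.   -1.2   1.58  0.97  1.26  0.19]
```

View pics/c12.png

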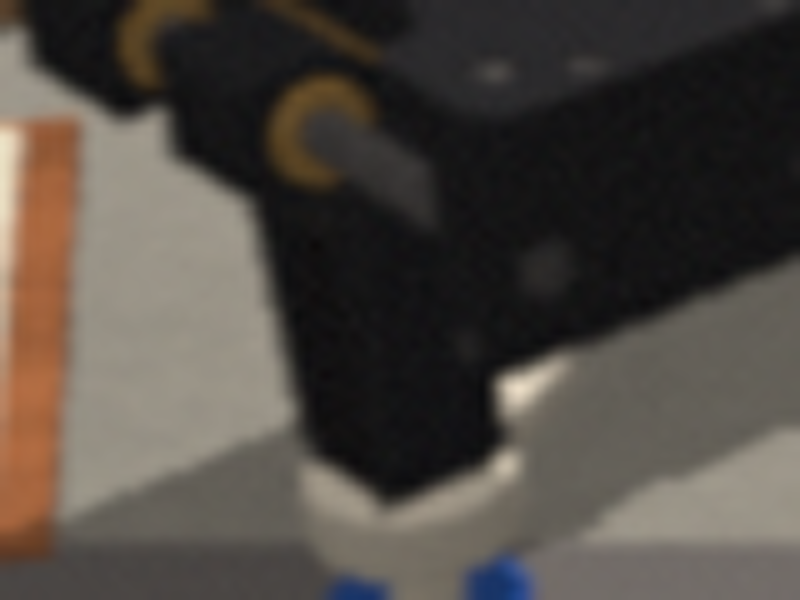

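Emit:
servo_tool(
  rows=[
    {"x": 0,"y": 0,"z": -2,"ax": 0,"ay": 0,"az": 0},
    {"x": 0,"y": 0,"z": -2,"ax": 0,"ay": 0,"az": 0},
    {"x": 0,"y": 0,"z": -2,"ax": 0,"ay": 0,"az": 0},
    {"x": 0,"y": 0,"z": -1,"ax": 0,"ay": 0,"az": 0},
    {"x": 0,"y": 0,"z": 0,"ax": 0,"ay": 0,"az": 0},
    {"x": 0,"y": 0,"z": 0,"ax": 0,"ay": 0,"az": 0},
    {"x": 0,"y": 0,"z": 0,"ax": 0,"ay": 0,"az": 0},
    {"x": 0,"y": 0,"z": 0,"ax": 0,"ay": 0,"az": 0},
  ],
)

```text
clock: 27.25
tool_pos: [0.5974, -0.19, 0.1838]
tool_rot: [0.929, 0.37, 0.001, 0.0]
ft_force: [-0.9, -0.9, 7.4]
width: 0.001
```

```bash
python3 st.py
```

```text
27.25 pos [ 0.5974 -0.19    0.1838] x [0.725 0.688 0.001] yaw 43.49 z [ 0.001  0.    -1.   ] F [-0.9 -0.9  7.4] M [-0.14  0.12 -0.01] w 0.1 q [ 0.79  1.   -1.19  1.58  0.97  1.25  0.18]
```

Emit:
servo_tool(
  rows=[
    {"x": 0,"y": 0,"z": -1,"ax": 0,"ay": 0,"az": 0},
    {"x": 0,"y": 0,"z": -1,"ax": 0,"ay": 0,"az": 0},
    {"x": 0,"y": 0,"z": 0,"ax": 0,"ay": 0,"az": 0},
    {"x": 0,"y": 0,"z": 0,"ax": 0,"ay": 0,"az": 0},
    {"x": 0,"y": 0,"z": 0,"ax": 0,"ay": 0,"az": 0},
    {"x": 0,"y": 0,"z": 0,"ax": 0,"ay": 0,"az": 0},
    {"x": 0,"y": 0,"z": 0,"ax": 0,"ay": 0,"az": 0},
    {"x": 0,"y": 0,"z": 0,"ax": 0,"ay": 0,"az": 0},
  ],
)

```text
clock: 28.05
tool_pos: [0.5974, -0.19, 0.1836]
tool_rot: [0.929, 0.37, 0.001, 0.001]
ft_force: [-4.5, -1.8, 16.7]
width: 0.005
```

```bash
python3 st.py;python3 -c "
from plan import *
save('scene','scene13')
b=load('scene13')['image'][150:210,160:240,::-1];cv2.imwrite('pics/c13.png',cv2.resize(b,(800,600),interpolation=cv2.INTER_CUBIC))"
```

```text
28.05 pos [ 0.5974 -0.19    0.1836] x [0.726 0.688 0.001] yaw 43.48 z [ 0.002 -0.001 -1.   ] F [-4.5 -1.8 16.7] M [-0.28  0.83  0.02] w 0.4 q [ 0.79  1.   -1.19  1.58  0.98  1.25  0.18]
```

View pics/c13.png

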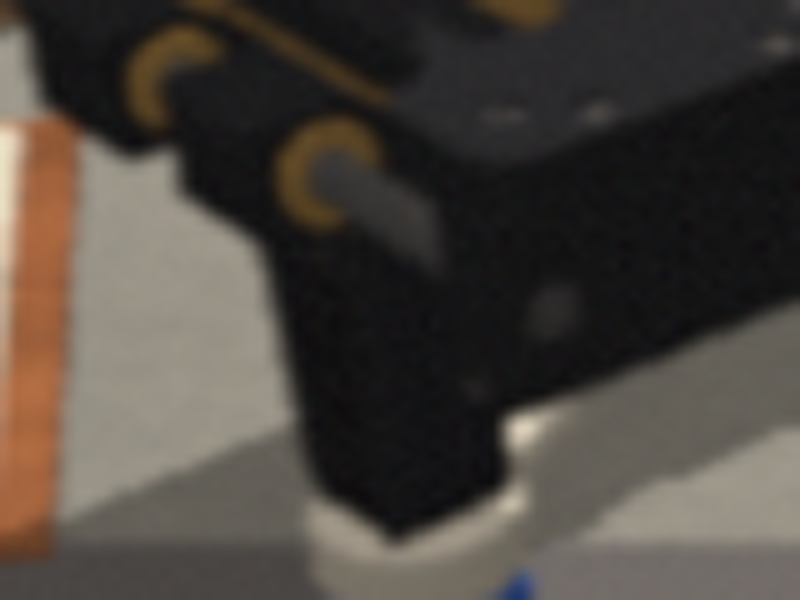

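Emit:
servo_tool(
  rows=[
    {"x": 0,"y": 0,"z": 6,"ax": 0,"ay": 0,"az": 0},
    {"x": 0,"y": 0,"z": 12,"ax": 0,"ay": 0,"az": 0},
    {"x": 0,"y": 0,"z": 20,"ax": 0,"ay": 0,"az": 0},
    {"x": 0,"y": 0,"z": 30,"ax": 0,"ay": 0,"az": 0},
    {"x": 0,"y": 0,"z": 30,"ax": 0,"ay": 0,"az": 0},
    {"x": 0,"y": 20,"z": 10,"ax": 0,"ay": 0,"az": 0},
    {"x": 0,"y": 40,"z": 0,"ax": 0,"ay": 0,"az": 0},
    {"x": 0,"y": 40,"z": 0,"ax": 0,"ay": 0,"az": 0},
  ],
)

```text
clock: 28.9
tool_pos: [0.5965, -0.0884, 0.2892]
tool_rot: [0.929, 0.37, 0.0, -0.0]
ft_force: [0.5, 0.3, -0.8]
width: 0.006
```

Emit:
servo_tool(
  rows=[
    {"x": -25,"y": 15,"z": 0,"ax": 0,"ay": 0,"az": 0},
    {"x": -25,"y": 10,"z": 0,"ax": 0,"ay": 0,"az": 0},
    {"x": -25,"y": 0,"z": 0,"ax": 0,"ay": 0,"az": 0},
    {"x": -25,"y": 0,"z": 0,"ax": 0,"ay": 0,"az": 0},
    {"x": 0,"y": 0,"z": 0,"ax": 0,"ay": 0,"az": 0},
    {"x": 0,"y": 0,"z": 0,"ax": 0,"ay": 0,"az": 0},
    {"x": 0,"y": 0,"z": 0,"ax": 0,"ay": 0,"az": 0},
    {"x": 0,"y": 0,"z": 0,"ax": 0,"ay": 0,"az": 0},
  ],
)

```text
clock: 29.7
tool_pos: [0.4979, -0.0647, 0.289]
tool_rot: [0.929, 0.37, 0.001, -0.0]
ft_force: [-0.1, -0.4, 0.3]
width: 0.006
```

```bash
python3 st.py;python3 -c "
from plan import *
save('scene','scene14');save('top','top14')
b=load('scene14')['image'][170:230,175:255,::-1];cv2.imwrite('pics/c14.png',cv2.resize(b,(800,600),interpolation=cv2.INTER_CUBIC))
c0=load('scene0')['image'].astype(int);c1=load('scene14')['image'].astype(int)
def cen(im,f,x0,y0,x1,y1):
    m=f(im[y0:y1,x0:x1]);ys,xs=np.where(m);return (xs.mean()+x0).round(2),(ys.mean()+y0).round(2),len(xs)
fs={'key':(lambda a:(a[...,0]>140)&(a[...,0]-a[...,2]>90),420,220,455,270),'red':(lambda a:(a[...,0]>90)&(a[...,1]<50),290,290,360,380),'green':(lambda a:(a[...,1]-a[...,0]>40),390,270,460,340),'yellow':(lambda a:(a[...,0]>130)&(a[...,0]-a[...,2]>90),140,215,190,270),'pump':(lambda a:a.min(-1)>170,186,180,206,204)}
for k,v in fs.items(): print(k,cen(c0,*v),cen(c1,*v))"
```

```text
29.7 pos [ 0.4979 -0.0647  0.289 ] x [0.726 0.688 0.001] yaw 43.47 z [ 0.001  0.001 -1.   ] F [-0.1 -0.4  0.3] M [ 0.01 -0.17 -0.02] w 0.5 q [ 0.77  0.75 -1.33  1.82  0.78  1.22 -0.05]
key (np.float64(436.66), np.float64(237.04), 76) (np.float64(436.42), np.float64(237.01), 78)
red (np.float64(341.0), np.float64(332.0), 1) (np.float64(341.0), np.float64(332.0), 1)
green (np.float64(420.57), np.float64(314.3), 270) (np.float64(420.59), np.float64(314.01), 316)
yellow (np.float64(170.65), np.float64(232.58), 710) (np.float64(171.4), np.float64(232.05), 649)
pump (np.float64(198.56), np.float64(193.36), 135) (np.float64(nan), np.float64(nan), 0)<string>:7: RuntimeWarning: Mean of empty slice.
  ret = ret.dtype.type(ret / rcount)
```

View pics/c14.png

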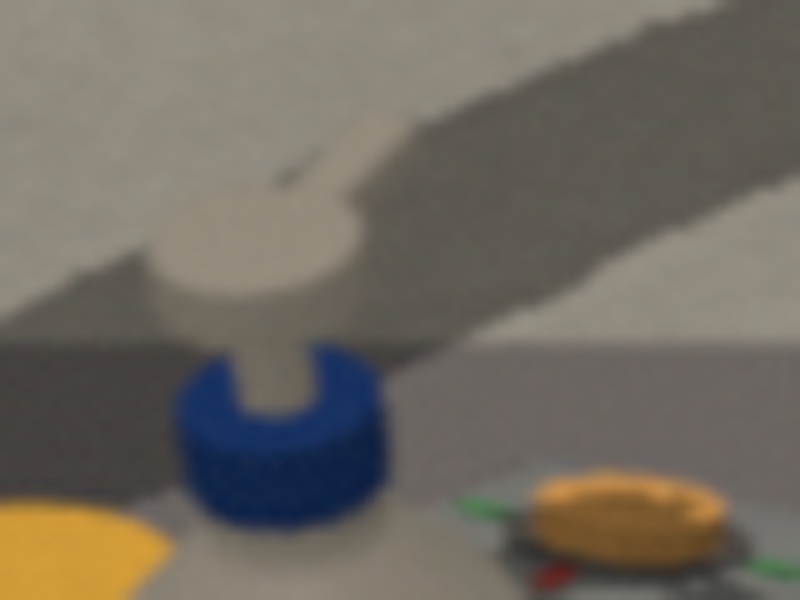

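View pics/scene14.png

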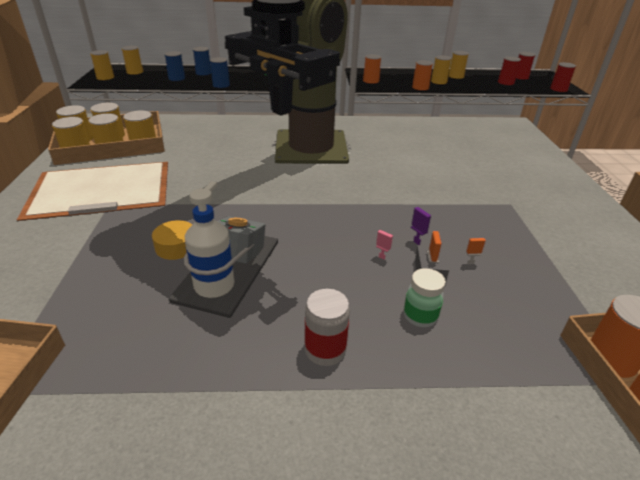

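View pics/top14.png

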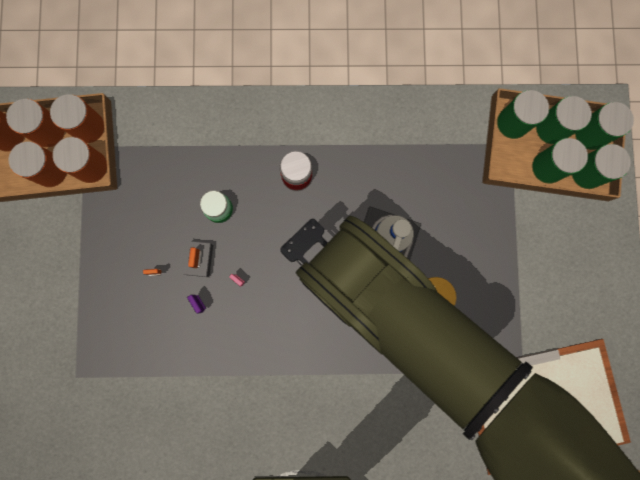

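```bash
python3 -c "
from cell import *
print(finish_job())"
```

```text
the job is handed in; nothing more can be done
None
```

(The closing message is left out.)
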